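# Decant the mount balls into the clean jar

### The job

Work the tight lid out of the glass jar and set it down in the white tray, grip upwards. Then pour all six brass balls from the steel cup into the jar, tipping it from just above the mouth, and stand the empty cup upright on the blue mat under the lamp bar again. Do not shift the other things on the bench.

Things in the scene. Friction and masses are not known exactly. Their poses are not given: they have to be found in the camera images.
- jar_mouth (a point): Centre of the mouth, at rim height, of a straight glass jar bolted upright to the bench: outer diameter 96, inner 85, rim 85 above the bench, inner floor 79 below this point, round foot of diameter 124. Four sprung rubber lugs in the neck grip the lid's plug; with the lid out they leave a clear mouth of about 78.
- lid_mid (a point): Half-way up the axis of the jar's loose grey lid (62 tall, 120 g; z up, x along its grip). Plug: diameter 80, from 31 to 9 below this point, in the jar's neck. Flange: diameter 100, 8 thick, rests on the rim. Grip: orange bar on top, 56 long (x), 16 wide (y), from 1 below to 31 above this point; pinch it across its width.
- lid: The same lid; origin in the underside of its plug, 31 below lid_mid. The plug is a tight fit: a straight pull takes about 12 to 19 N; twisting it to and fro by 0.2 rad while pulling gently breaks it free with less. The lugs hold it over the first 18 of its rise; 22 brings it out.
- tray_in (a point): Centre of the inner floor (4 above the bench) of a fixed white square tray for the lid, 160 x 160 outside, 152 inside, 14 high.
- mat_top (a point): Centre of the top of a fixed blue mat, 170 (x) x 180 (y), 4 thick. A lamp bar spans it along y on posts at y = +-108: bar 40 wide, centred at x = 5, 240 long, underside 146 and top 171 above this point. It hangs over the cup, which therefore cannot be taken from straight above: come in slanting (about 35 degrees) from the -x side, the robot's side.
- cup_mid (a point): Half-way up the steel pouring cup, 30 above its underside. x towards its pouring lip, z up. Flat side walls at y = +-25, to be gripped across; back wall at x = -30, 60 tall; floor from x = -30 to 15; the front wall slopes out at 45 degrees to a straight lip 50 wide at x = 61, z = 19.5 above this point. Walls 3 thick. It stands on the blue mat under the lamp bar, lip away from the robot.
- cup: The same cup, origin in its underside. 160 g empty, 304 g with the balls. Tipped forward more than about 45 degrees, the balls roll over the lip; at 70 degrees it empties.
- ball0: Centre of a brass-coloured ball, diameter 18, 24 g; one of six, in the cup at the start.
- ball1: Centre of a brass-coloured ball, diameter 18, 24 g; one of six, in the cup at the start.
- ball2: Centre of a brass-coloured ball, diameter 18, 24 g; one of six, in the cup at the start.
- ball3: Centre of a brass-coloured ball, diameter 18, 24 g; one of six, in the cup at the start.
- ball4: Centre of a brass-coloured ball, diameter 18, 24 g; one of six, in the cup at the start.
- ball5: Centre of a brass-coloured ball, diameter 18, 24 g; one of six, in the cup at the start.
- meter: Bystander: red handheld meter, box 140 x 75 x 35 with a black dial, lying flat. Origin in the underside. To be left alone.
- driver: Bystander: screwdriver lying on the bench. Origin in the underside. To be left alone.
- vial: Bystander: small amber vial with black cap, diameter 36, 70 tall. Origin in the underside. To be left alone.
- spanner: Bystander: spanner lying on the bench. Origin in the underside. To be left alone.
Mind the look-alikes: they are no part of the job. What is shaped like the lid but brown or purple is not meant.

How it is judged:
By the outcome, as a careful person would: the job done as asked, in the order asked, and still so for the second after the job is handed in, with the robot touching nothing.
It also fails if it takes over 72 s, if anything falls off the work surface, if the arm or the gripper's body presses on something with over 40 N, if the wrist force passes 120 N, or if a joint passes its speed limit or range.

### The arm

A 6-joint arm with a two-finger parallel gripper is mounted at the origin on the work surface. World frame = base frame: x ahead of the robot, y to its left, z up, the work surface at z = 0. Lengths are in m, angles in rad, forces in N, time in s.
With the tool pointing down it reaches from about 0.3 to 0.75 m from the base axis. Payload 8.5 kg.
Tool frame: the origin (TCP) lies at the very end of the fingers, on their centre line; the grasp point (between the pads) lies 19 mm behind it; x points along the fingers, y is the direction in which the jaws open and shut, and the axes are right-handed (so a half turn about x gives the same grasp; the last joint's range is limited). The gripper opens to 88 mm and grips with 3 to 60 N. Pads are 18 mm wide; open, the fingers measure 123 mm over their backs; the gripper's body (75 mm by 187 mm) begins 45 mm behind the grasp point.
Start: joints at [0.93, 0.381, 1.297, -0, 1.464, -0.215], TCP at [0.227, 0.501, 0.239] pointing down, gripper open.
Joint ranges: [-3.11, 3.11], [-0.89, 2.33], [0.22, 2.48], [-1.42, 4.56], [0.17, 2.85], [-2.88, 2.88]. Speed limits (rad/s): [2.39, 2.39, 3.14, 3.14, 3.14, 3.14].

### API

Orientations are given as a unit quaternion [w, x, y, z].
In Python, from plant import bot gives the robot as it stands. The module is installed in compiled form; this text tells all that it offers.
- The arm moves only by the tool jog_arm, never from a script. Its arguments are lists of equal length, an entry for each row: "claw": the opening, from -1 (shut) to 1 (fully open); "delta_pos": the shift along the tool's x, y, z in mm, a list of three; "roll": the turn about the tool's x in rad. In form: {"claw": [claw, ...], "delta_pos": [[x, y, z], ...], "roll": [roll, ...]}. A call has 1 to 20 rows; each row is the pose to reach, as a shift and turn from the pose commanded when the call began, along the tool's axes at that moment; what a row does not reach only later rows make up. A row lasts 1/10 s, in which the tool goes at most 50 mm and 8.59 degrees, less where a joint would pass 70% of its speed; a pose out of reach is approached as far as the arm can. A call with a gripper value outside its range is refused whole. The fingers move at their own pace and stop on an object; the grip force is fixed at half the most. Time passes only in rows, so rows that repeat a pose let the fingers close. It gives the time, the measured TCP pose, the force and the opening at its end, in the units of the state.
- bot.get_state(): the state, without advancing time (a new reading comes with each control period).
- bot.get_image(name): name is "side" or "top" or "wrist"; returns the picture (400x640x3 uint8, blue, green, red); there is no depth.
- bot.camera_params(name): a dict with "camera_matrix" (3x3 intrinsics, pixels), "R" (3x3) and "t" (3): a world point X has camera coordinates R X + t. Camera axes: x right, y down, z forward; pixel columns grow to the right and rows downward; lengths in m; the calibration is good to about 2 mm. A picture is of the moment at which its call begins: read the wrist's pose just before it. camera_params takes no time and is no camera call; for the wrist camera it gives the pose at the moment of the call.
- bot.close_job(): hands the job in, once; it reports no verdict.
The state is a dict: "t": time; "joint_pos": joint angles; "qvel": joint speeds; "joint_efforts": joint torques, N m; "tool_pos": TCP position; "orientation": TCP orientation; "ft_force": force on the tool from outside, world axes, zero at the start; "ft_torque": the same for the moment, N m; "gripper_width": finger opening in m.
Only numpy, scipy, OpenCV 4.12 (cv2) and the standard library are available. Lean on these libraries where they do the work, as an engineer would, in place of code of your own. Each camera call takes 0.05 s, during which the arm holds its last target.

## Working session

There is one attempt and no reset: what is moved stays moved. The work goes in short steps, Python scripts to look and compute and a tool call to move; the robot and the scene stay as the last step left them, time stands still between calls to the robot, and variables do not carry over. Pictures are saved under pics/ and viewed, and the job is handed in when it is done.

Besides the shell and the picture viewer there is one more tool, called as a command line: name --pt "numbers of a row" for each row, then --argument value for the rest. jog_arm: Moves the arm, as the interface text tells. Its arguments: {"type":"object","properties":{"claw":{"type":"array"},"delta_pos":{"type":"array"},"roll":{"type":"array"}},"required":["claw","delta_pos","roll"]}

```bash
ls -la; mkdir -p pics
cat > h.py <<'E'
import numpy as np, cv2
from plant import bot
def grab(n,f):
    im=bot.get_image(n); cv2.imwrite('pics/'+f,im); return im
E
python3 - <<'E'
from h import *
print(bot.get_state()); print(dir(bot))
for n in("side","top","wrist"):
    grab(n,n+'0.png'); p=bot.camera_params(n); print(n,p)
E
```

```text
total 12
drwxr-xr-x  3 agent agent 4096 Dec  6 20:59 .
drwxr-xr-x 23 root  root  4096 Dec  6 20:59 ..
drwxr-xr-x  2 agent agent 4096 Dec  6 20:59 pics
{'t': 0.0, 'joint_pos': array([ 9.29702582e-01,  3.81191629e-01,  1.29824020e+00, -4.71595399e-06,
        1.46361048e+00, -2.15332332e-01]), 'qvel': array([ 4.70888790e-04,  5.44609246e-04, -1.18131832e-03, -6.89358361e-05,
        1.19276056e-03,  1.01779747e-03]), 'joint_efforts': array([-1.03027352e-03, -4.37934101e+01, -2.24559850e+01,  7.13396701e-02,
        3.52047093e-02, -8.28190969e-05]), 'tool_pos': array([0.22700691, 0.50066135, 0.23814705]), 'orientation': array([ 0.69093333,  0.14892785,  0.69135597, -0.14986174]), 'ft_force': array([ 0.45600661, -0.66825596, -0.62360267]), 'ft_torque': array([-0.02156004,  0.00559515,  0.02887273]), 'gripper_width': 0.08837530955423584}
['PlanningError', '__class__', '__delattr__', '__dict__', '__dir__', '__doc__', '__eq__', '__format__', '__ge__', '__getattribute__', '__getstate__', '__gt__', '__hash__', '__init__', '__init_subclass__', '__le__', '__lt__', '__module__', '__ne__', '__ne
[... 658 characters left out ...]
09.67737221, 204.77471594],
       [  0.        ,   0.        ,   1.        ]]), 'R': array([[-0.01837302, -0.99970615,  0.01581272],
       [-0.99664988,  0.01705163, -0.07998911],
       [ 0.07969597, -0.01722939, -0.99667031]]), 't': array([0.02647231, 0.52630245, 0.91805806])}
wrist {'camera_matrix': array([[287.58943318,   0.        , 319.77828653],
       [  0.        , 287.58943318, 192.99032168],
       [  0.        ,   0.        ,   1.        ]]), 'R': array([[ 4.12144708e-01,  9.11118229e-01, -5.59957539e-04],
       [ 8.77863399e-01, -3.96937195e-01,  2.67949092e-01],
       [ 2.43911034e-01, -1.10925367e-01, -9.63432909e-01]]), 't': array([-0.55015938, -0.03723096,  0.38925207])}
```

View pics/side0.png

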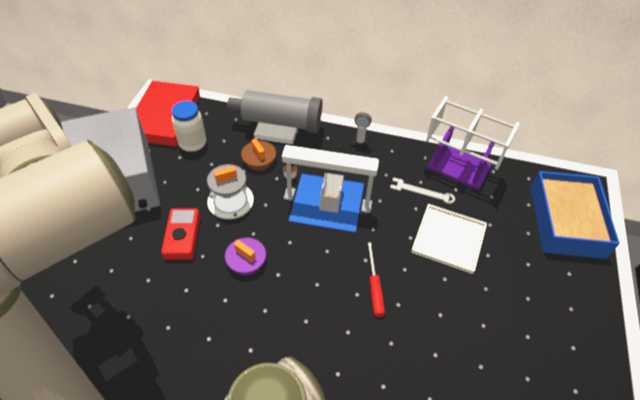

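View pics/top0.png

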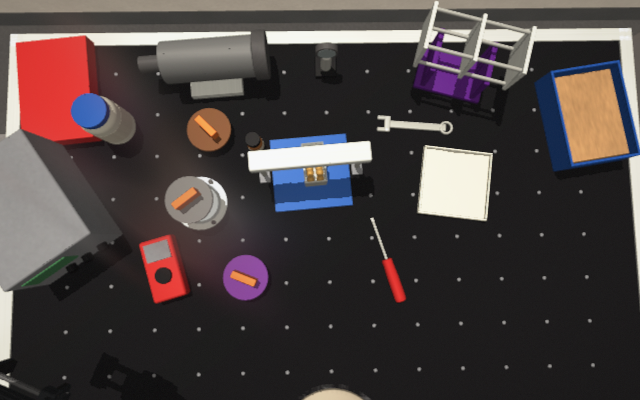

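View pics/wrist0.png

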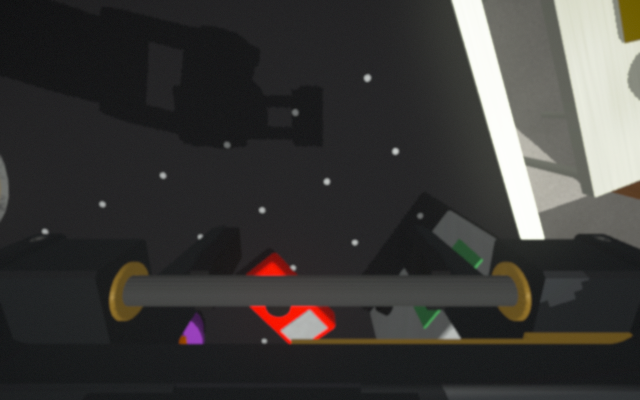

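Run:
```python
import cv2
a=cv2.imread('pics/top0.png');b=cv2.imread('pics/side0.png')
cv2.imwrite('pics/t_lid.png',cv2.resize(a[110:310,130:290],None,fx=3,fy=3,interpolation=cv2.INTER_CUBIC)[:600])
cv2.imwrite('pics/s_mid.png',cv2.resize(b[130:270,190:390],None,fx=4,fy=4,interpolation=cv2.INTER_CUBIC))
cv2.imwrite('pics/t_cup.png',cv2.resize(a[120:220,240:380],None,fx=5,fy=5,interpolation=cv2.INTER_CUBIC))
```

```text
(no output)
```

View pics/t_lid.png

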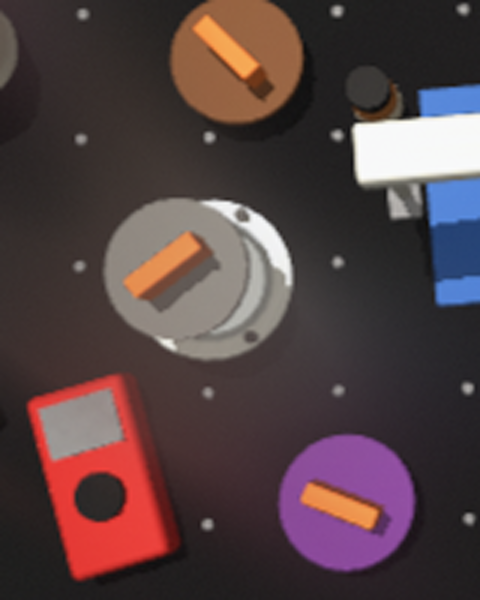

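View pics/s_mid.png

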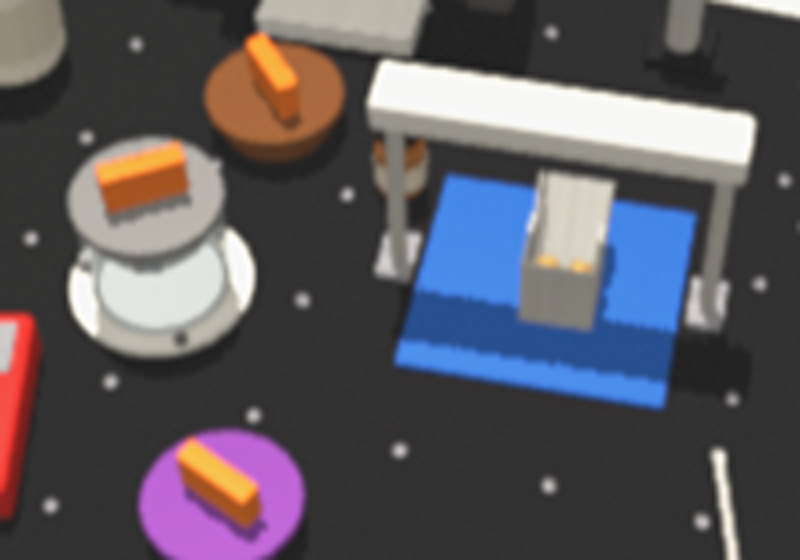

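View pics/t_cup.png

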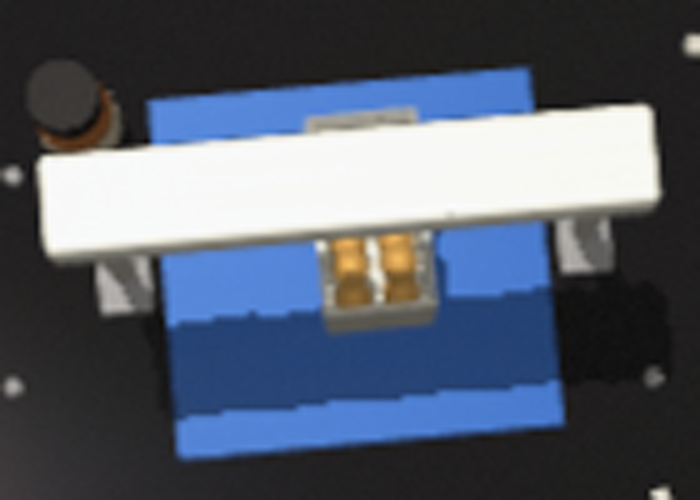

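Lid look-alikes in the top view: the grey lid on the glass jar at (183,198), a brown one at (209,130) and a purple one at (246,278). The close crop confirms that the grey one sits on the glass jar, so it is the target. The cup, with balls at (315,172), is under the lamp bar on the blue mat, and the tray is at (455,183).

```bash
cat >> h.py <<'E'
def ray(n,uv,z,P=None):
    p=P or bot.camera_params(n); K,R,t=p['camera_matrix'],p['R'],np.asarray(p['t'])
    uv=np.atleast_2d(uv).astype(float)
    d=np.c_[uv,np.ones(len(uv))]@np.linalg.inv(K).T@R; c=-R.T@t
    return c+d*((z-c[2])/d[:,2])[:,None]
def proj(n,X,P=None):
    p=P or bot.camera_params(n); Y=np.atleast_2d(X)@p['R'].T+p['t']; v=Y@p['camera_matrix'].T
    return v[:,:2]/v[:,2:]
E
python3 - <<'E'
from h import *
a=cv2.imread('pics/top0.png');h=cv2.cvtColor(a,cv2.COLOR_BGR2HSV)
def comp(m,x0,y0,x1,y1):
    k=np.zeros_like(m);k[y0:y1,x0:x1]=m[y0:y1,x0:x1];n,l,s,c=cv2.connectedComponentsWithStats(k)
    i=1+np.argmax(s[1:,4]);return (l==i).astype(np.uint8),s[i],c[i]
# top face of grip
m=cv2.inRange(h,(5,120,150),(20,255,255))
k,s,c=comp(m,165,180,205,220);print('grip',s,c)
cn=cv2.findContours(k,0,1)[0][0];r=cv2.minAreaRect(cn);b=cv2.boxPoints(r);B=ray('top',b,.125);print(r,'\n',B.round(4))
print('grip centre',ray('top',c,.125)); 
for i in range(2):
    d=B[i+1]-B[i];print(np.linalg.norm(d),np.arctan2(d[1],d[0]))
# flange grey
# blue mat corners
m=cv2.inRange(h,(100,120,60),(120,255,255));k,s,c=comp(m,265,130,360,215);print('mat',s)
cn=max(cv2.findContours(k,0,2)[0],key=cv2.contourArea);r=cv2.minAreaRect(cv2.convexHull(cn));b=cv2.boxPoints(r);B=ray('top',b,.004);print(B.round(4),'matc',B.mean(0))
d=B[1]-B[0];print(np.linalg.norm(d),np.arctan2(d[1],d[0]),np.linalg.norm(B[2]-B[1]))
# tray
m=cv2.inRange(h,(0,0,170),(40,70,255));k,s,c=comp(m,405,135,505,230)
cn=cv2.findContours(k,0,2)[0][0];r=cv2.minAreaRect(cn);b=cv2.boxPoints(r);B=ray('top',b,.014);print('tray',B.round(4),B.mean(0))
d=B[1]-B[0];print(np.linalg.norm(d),np.arctan2(d[1],d[0]),np.linalg.norm(B[2]-B[1]))
# jar foot circle / flange points by hand from crop (3x, offset 130,110)
fl=ray('top',np.array([[104,268],[248,270],[176,198],[176,340]])/3+[130,110],.093);print('flange',fl.round(4),fl.mean(0))
ft=ray('top',np.array([[292,275],[208,360]])/3+[130,110],.003);print('foot right,bottom',ft)
# bar top corners from crop (5x, offset 240,120)
bt=ray('top',np.array([[38,155],[652,103],[660,198],[45,252]])/5+[240,120],.175);print('bar',bt.round(4),bt.mean(0))
cb=ray('top',np.array([[322,240],[432,235],[437,318],[330,318]])/5+[240,120],.064);print('cup rear top',cb.round(4))
E
```

```text
grip [171 187  26  22 216] [183.5787037 197.7037037]
((183.60595703125, 197.68772888183594), (7.682355880737305, 27.802810668945312), 52.43141174316406) 
 [[0.527  0.3243 0.125 ]
 [0.5608 0.2801 0.125 ]
 [0.5482 0.2705 0.125 ]
 [0.5144 0.3147 0.125 ]]
grip centre [[0.53752372 0.29750213 0.125     ]]
0.05566745106932184 -0.9170259586336216
0.015826121189926348 -2.4935086701588896
mat [ 272  165   81   47 2784]
[[ 0.61    0.132   0.004 ]
 [ 0.6236 -0.0511  0.004 ]
 [ 0.526  -0.0574  0.004 ]
 [ 0.5128  0.1243  0.004 ]] matc [0.56809415 0.03692783 0.004     ]
0.1836343762523339 -1.4964250390677183 0.09786823897234372
tray [[ 0.5052 -0.2043  0.014 ]
 [ 0.6644 -0.228   0.014 ]
 [ 0.6436 -0.3911  0.014 ]
 [ 0.4845 -0.3652  0.014 ]] [ 0.57441786 -0.29715777  0.014     ]
0.1609974006085954 -0.1477645996324356 0.1644435742589582
flange [[0.538  0.3472 0.093 ]
 [0.5349 0.2466 0.093 ]
 [0.5868 0.2973 0.093 ]
 [0.4866 0.2966 0.093 ]] [0.53659992 0.29695092 0.093     ]
foot right,bottom [[0.53911035 0.2348333  0.003     ]
 [0.47440238 0.29938075 0.003     ]]
bar [[ 0.6208  0.1595  0.175 ]
 [ 0.6378 -0.0784  0.175 ]
 [ 0.6004 -0.0805  0.175 ]
 [ 0.583   0.157   0.175 ]] [0.61049769 0.03939452 0.175     ]
cup rear top [[0.605  0.0529 0.064 ]
 [0.6065 0.0045 0.064 ]
 [0.5696 0.003  0.064 ]
 [0.5704 0.05   0.064 ]]
```

```bash
cat >> h.py <<'E'
from scipy.spatial.transform import Rotation as Ro
def pose():
    s=bot.get_state(); q=s['orientation']; return s,np.array(s['tool_pos']),Ro.from_quat([q[1],q[2],q[3],q[0]]).as_matrix()
def to(X,jaw=None):
    """delta mm in tool axes to world X, roll so that jaw axis points along world vec jaw (or its opposite)"""
    s,p,R=pose(); d=R.T@(np.array(X)-p)*1000
    print('t',round(s['t'],2),'q6',s['joint_pos'][5].round(3),'delta',d.round(1))
    if jaw is not None:
        j=R.T@np.array(jaw,float); a=np.arctan2(j[2],j[1]); print('roll',a.round(4),'or',((a+np.pi+np.pi)%(2*np.pi)-np.pi).round(4))
def show():
    s,p,R=pose(); print('t %.2f'%s['t'],'q',s['joint_pos'].round(3),'p',p.round(4),'w',round(s['gripper_width'],4)); print('F',s['ft_force'].round(2),'T',s['ft_torque'].round(3)); print(R.round(4))
E
python3 - <<'E'
from h import *
show()
a=0.654
to((.537,.2973,.180),(np.cos(a),np.sin(a),0))
to((.537,.2973,.099))
E
```

```text
t 0.15 q [ 0.93   0.381  1.298 -0.     1.464 -0.215] p [0.2271 0.5007 0.2383] w 0.0883
F [-0.64 -0.45  0.01] T [0.001 0.044 0.002]
[[-6.000e-04  4.131e-01  9.107e-01]
 [-9.000e-04  9.107e-01 -4.131e-01]
 [-1.000e+00 -1.100e-03 -2.000e-04]]
t 0.15 q6 -0.215 delta [ 58.3 -57.2 366.3]
roll 0.491 or -2.6506
t 0.15 q6 -0.215 delta [139.3 -57.1 366.3]
```

jog_arm --claw '[1,1,1,1,1,1,1,1,1,1,1]' --pt "0 -7 45" --pt "0 -14 90" --pt "0 -21 135" --pt "0 -28 180" --pt "0 -36 226" --pt "0 -43 272" --pt "0 -50 318" --pt "10 -57 366" --pt "40 -57 366" --pt "70 -57 366" --pt "70 -57 366" --roll '[0.1,0.2,0.3,0.4,0.49,0.49,0.49,0.49,0.49,0.49,0.49]'

```text
t: 1.25
tool_pos: [0.5355, 0.2969, 0.1647]
orientation: [0.632, 0.311, 0.636, -0.315]
ft_force: [0.1, -0.3, -1.0]
gripper_width: 0.0882
```

Run:
```python
from h import *
show(); to((.537,.2973,.099),(np.cos(.654),np.sin(.654),0)); P=bot.camera_params('wrist'); grab('wrist','w1.png'); print(proj('wrist',[[.537,.2973,.125]],P)); grab('side','s1.png')
```

```text
t 1.25 q [ 0.313  0.55   1.228 -0.     1.372 -0.341] p [0.5355 0.2969 0.1647] w 0.0882
F [ 0.11 -0.34 -1.04] T [-0.039 -0.012  0.   ]
[[-0.0079  0.7934  0.6086]
 [-0.0026  0.6086 -0.7935]
 [-1.     -0.0078 -0.0028]]
t 1.25 q6 -0.341 delta [65.7  2.   0.8]
roll 0.0003 or -3.1413
[[321.73972255 218.26533312]]
```

View pics/w1.png

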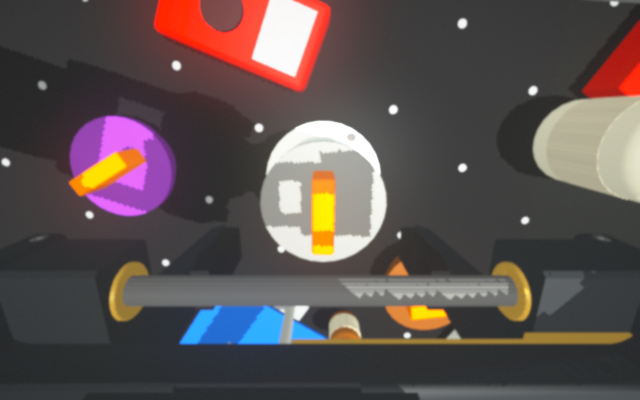

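View pics/s1.png

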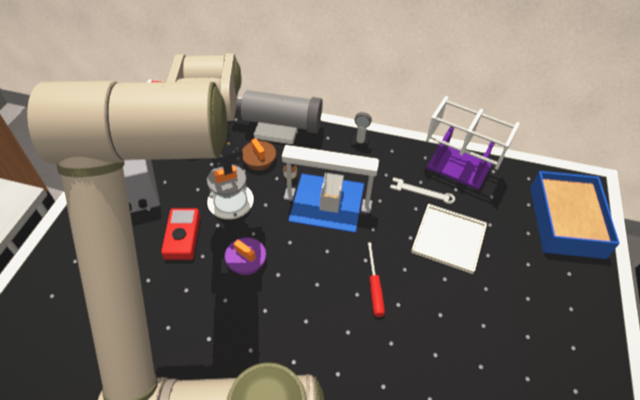

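The wrist view shows the orange grip at (323,215), with its long axis square to the jaws. Its predicted position was (322,218). I'm going down to grip it.

jog_arm --claw '[1,1,1,1,-1,-1,-1,-1,-1,-1,-1,-1]' --pt "20 1 0" --pt "42 1 0" --pt "60 1 0" --pt "65 1 0" --pt "65 1 0" --pt "65 1 0" --pt "65 1 0" --pt "65 1 0" --pt "65 1 0" --pt "65 1 0" --pt "65 1 0" --pt "65 1 0" --roll '[0,0,0,0,0,0,0,0,0,0,0,0]'

```text
t: 2.55
tool_pos: [0.5377, 0.2984, 0.1037]
orientation: [0.634, 0.313, 0.634, -0.313]
ft_force: [-0.7, -0.1, -0.4]
gripper_width: 0.0261
```

Run:
```python
from h import *
show()
```

```text
t 2.55 q [ 0.314  0.612  1.305 -0.     1.225 -0.341] p [0.5377 0.2984 0.1037] w 0.0261
F [-0.66 -0.12 -0.39] T [-0.031  0.     0.007]
[[-0.000e+00  7.931e-01  6.091e-01]
 [-0.000e+00  6.091e-01 -7.931e-01]
 [-1.000e+00 -1.000e-04  0.000e+00]]
```

jog_arm --claw '[-0.3,-0.3,-1,-1,-1,-1,-1,-1]' --pt "3 0 0" --pt "6 0 0" --pt "6 0 0" --pt "6 0 0" --pt "6 0 0" --pt "6 0 0" --pt "6 0 0" --pt "6 0 0" --roll '[0,0,0,0,0,0,0,0]'

```text
t: 3.35
tool_pos: [0.5373, 0.298, 0.0975]
orientation: [0.634, 0.312, 0.635, -0.313]
ft_force: [-4.0, -4.7, -0.0]
gripper_width: 0.0158
```

Run:
```python
from h import *
show()
```

```text
t 3.35 q [ 0.314  0.619  1.312 -0.     1.212 -0.341] p [0.5373 0.298  0.0975] w 0.0158
F [-4.03 -4.7  -0.  ] T [-0.734  0.536 -0.089]
[[-1.400e-03  7.931e-01  6.091e-01]
 [-9.000e-04  6.091e-01 -7.931e-01]
 [-1.000e+00 -1.700e-03 -1.000e-04]]
```

jog_arm --claw '[-1,-1,-1,-1,-1,-1,-1,-1,-1,-1,-1,-1,-1,-1]' --pt "0 -0.8 0" --pt "-0.5 -0.8 0" --pt "-1 -0.8 0" --pt "-1.5 -0.8 0" --pt "-2 -0.8 0" --pt "-3 -0.8 0" --pt "-4 -0.8 0" --pt "-5 -0.8 0" --pt "-6 -0.8 0" --pt "-7 -0.8 0" --pt "-8 -0.8 0" --pt "-9 -0.8 0" --pt "-10 -0.8 0" --pt "-10 -0.8 0" --roll '[0,0.1,0.2,0.1,0,-0.1,-0.2,-0.1,0,0.1,0.2,0.1,0,0]'

```text
t: 4.75
tool_pos: [0.5371, 0.298, 0.1073]
orientation: [0.634, 0.313, 0.634, -0.313]
ft_force: [-0.0, -0.1, -5.6]
gripper_width: 0.0155
```

Run:
```python
from h import *
show()
```

```text
t 4.75 q [ 0.314  0.607  1.303  0.     1.232 -0.341] p [0.5371 0.298  0.1073] w 0.0155
F [-0.03 -0.06 -5.63] T [-0.181 -0.008 -0.36 ]
[[-5.000e-04  7.929e-01  6.093e-01]
 [ 3.000e-04  6.093e-01 -7.929e-01]
 [-1.000e+00 -2.000e-04 -5.000e-04]]
```

jog_arm --claw '[-1,-1,-1,-1,-1,-1,-1,-1,-1,-1,-1,-1,-1,-1,-1,-1,-1,-1]' --pt "-1 0 0" --pt "-2 0 0" --pt "-3 0 0" --pt "-4 0 0" --pt "-5 0 0" --pt "-6 0 0" --pt "-7 0 0" --pt "-8 0 0" --pt "-9 0 0" --pt "-10 0 0" --pt "-11 0 0" --pt "-12 0 0" --pt "-14 0 0" --pt "-18 0 0" --pt "-25 0 0" --pt "-40 0 0" --pt "-60 0 0" --pt "-60 0 0" --roll '[-0.1,-0.2,-0.1,0,0.1,0.2,0.1,0,-0.1,-0.2,-0.1,0,0,0,0,0,0,0]'

```text
t: 6.55
tool_pos: [0.5382, 0.2984, 0.1708]
orientation: [0.636, 0.314, 0.633, -0.311]
ft_force: [0.0, 0.5, -1.3]
gripper_width: 0.0159
```

Run:
```python
from h import *
show(); grab('side','s2.png'); to((.5744,-.2972,.2),(np.cos(.654),np.sin(.654),0))
```

```text
t 6.55 q [ 0.314  0.545  1.22   0.     1.371 -0.342] p [0.5382 0.2984 0.1708] w 0.0159
F [ 0.03  0.46 -1.33] T [-0.038  0.018 -0.018]
[[ 0.0055  0.7925  0.6098]
 [ 0.0019  0.6098 -0.7926]
 [-1.      0.0055  0.0019]]
t 6.6 q6 -0.342 delta [ -31.5 -333.7  494.4]
roll 0.0016 or -3.14
```

View pics/s2.png

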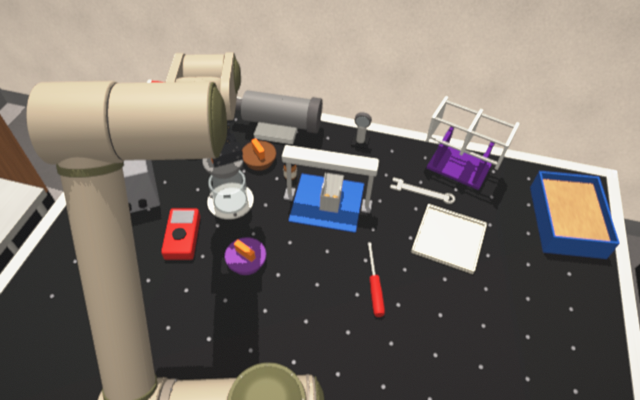

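jog_arm --claw '[-1,-1,-1,-1,-1,-1,-1,-1,-1,-1,-1,-1,-1,-1,-1,-1,-1,-1,-1,-1]' --pt "-40 0 0" --pt "-80 0 0" --pt "-115 0 0" --pt "-120 -10 15" --pt "-120 -30 45" --pt "-120 -57 84" --pt "-120 -84 124" --pt "-120 -111 164" --pt "-120 -138 204" --pt "-120 -165 244" --pt "-120 -192 284" --pt "-120 -219 324" --pt "-120 -246 364" --pt "-120 -273 404" --pt "-120 -300 444" --pt "-120 -320 474" --pt "-115 -334 494" --pt "-90 -334 494" --pt "-60 -334 494" --pt "-60 -334 494" --roll '[0,0,0,0,0,0,0,0,0,0,0,0,0,0,0,0,0,0,0,0]'

```text
t: 8.6
tool_pos: [0.571, -0.2969, 0.2218]
orientation: [0.63, 0.314, 0.638, -0.312]
ft_force: [-0.4, -0.1, -1.7]
gripper_width: 0.0155
```

Run:
```python
from h import *
show(); to((.5744,-.2972,.0385),(np.cos(.654),np.sin(.654),0)); grab('top','t2.png')
```

```text
t 8.60 q [-0.663  0.565  1.032 -0.     1.556 -1.317] p [ 0.571  -0.2969  0.2218] w 0.0155
F [-0.38 -0.09 -1.73] T [0.006 0.045 0.016]
[[-0.0088  0.7934  0.6086]
 [ 0.0067  0.6087 -0.7934]
 [-0.9999 -0.0029 -0.0107]]
t 8.6 q6 -1.317 delta [183.2   3.1   4.3]
roll 0.0003 or -3.1413
```

View pics/t2.png

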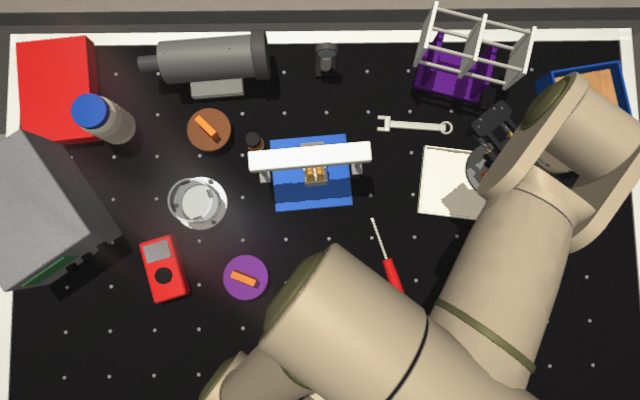

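jog_arm --claw '[-1,-1,-1,-1,-1,-1,-1,-1]' --pt "30 0 0" --pt "70 0 0" --pt "110 0 0" --pt "145 0 0" --pt "165 0 0" --pt "170 0 0" --pt "170 0 0" --pt "170 0 0" --roll '[0,0,0,0,0,0,0,0]'

```text
t: 9.45
tool_pos: [0.5739, -0.2979, 0.0597]
orientation: [0.635, 0.312, 0.633, -0.313]
ft_force: [1.3, -0.2, -1.4]
gripper_width: 0.016
```

Run:
```python
from h import *
show(); to((.5744,-.2972,.0385))
```

```text
t 9.45 q [-0.662  0.708  1.251 -0.     1.179 -1.317] p [ 0.5739 -0.2979  0.0597] w 0.016
F [ 1.27 -0.17 -1.39] T [-0.038  0.046  0.025]
[[ 2.500e-03  7.930e-01  6.093e-01]
 [-1.900e-03  6.093e-01 -7.930e-01]
 [-1.000e+00  8.000e-04  3.100e-03]]
t 9.45 q6 -1.317 delta [21.2  0.8 -0.3]
```

jog_arm --claw '[-1,-1,-1,-1,-1,-1,-1,-1]' --pt "3 0 0" --pt "6 0 0" --pt "9 0 0" --pt "12 0 0" --pt "15 0 0" --pt "17 0 0" --pt "18 0 0" --pt "18 0 0" --roll '[0,0,0,0,0,0,0,0]'

```text
t: 10.25
tool_pos: [0.5731, -0.2973, 0.0396]
orientation: [0.634, 0.313, 0.634, -0.313]
ft_force: [-0.4, 0.1, -0.5]
gripper_width: 0.0156
```

Run:
```python
from h import *
show(); to((.5744,-.2972,.0385))
```

```text
t 10.25 q [-0.662  0.732  1.269  0.     1.141 -1.317] p [ 0.5731 -0.2973  0.0396] w 0.0156
F [-0.42  0.13 -0.48] T [-0.015  0.001  0.039]
[[-2.000e-04  7.930e-01  6.092e-01]
 [ 2.000e-04  6.092e-01 -7.930e-01]
 [-1.000e+00 -0.000e+00 -3.000e-04]]
t 10.25 q6 -1.317 delta [1.1 1.1 0.7]
```

jog_arm --claw '[-1,-1,-1,-1]' --pt "0.6 0 0" --pt "1.2 0 0" --pt "1.5 0 0" --pt "1.5 0 0" --roll '[0,0,0,0]'

```text
t: 10.65
tool_pos: [0.5733, -0.2974, 0.0386]
orientation: [0.634, 0.313, 0.634, -0.313]
ft_force: [0.4, -0.1, 1.3]
gripper_width: 0.0152
```

Run:
```python
from h import *
show()
```

```text
t 10.65 q [-0.662  0.733  1.27  -0.     1.138 -1.317] p [ 0.5733 -0.2974  0.0386] w 0.0152
F [ 0.38 -0.11  1.26] T [ 0.024  0.136 -0.01 ]
[[ 4.000e-04  7.930e-01  6.092e-01]
 [-4.000e-04  6.092e-01 -7.930e-01]
 [-1.000e+00  1.000e-04  5.000e-04]]
```

jog_arm --claw '[0,0,0.5,0.5,1,1,1,1,1,1]' --pt "0 0 0" --pt "0 0 0" --pt "0 0 0" --pt "0 0 0" --pt "-15 0 0" --pt "-50 0 0" --pt "-95 0 0" --pt "-140 0 0" --pt "-185 0 0" --pt "-200 0 0" --roll '[0,0,0,0,0,0,0,0,0,0]'

```text
t: 11.65
tool_pos: [0.5739, -0.2979, 0.2437]
orientation: [0.637, 0.312, 0.631, -0.313]
ft_force: [-0.8, 0.0, -0.4]
gripper_width: 0.0883
```

Run:
```python
from h import *
grab('side','s3.png');grab('top','t3.png'); show()
```

```text
t 11.75 q [-0.661  0.552  1.     0.     1.584 -1.317] p [ 0.5737 -0.2977  0.241 ] w 0.0881
F [-0.51  0.34 -0.74] T [-0.015  0.045 -0.003]
[[ 0.0043  0.793   0.6092]
 [-0.0033  0.6092 -0.793 ]
 [-1.      0.0014  0.0052]]
```

View pics/s3.png

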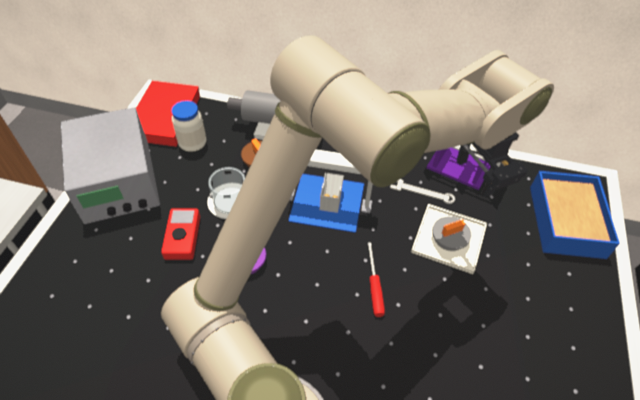

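```bash
cat > fk.py <<'E'
import numpy as np
from scipy.optimize import least_squares
from scipy.spatial.transform import Rotation as Ro
D=[([0.93,0.381,1.298,0,1.464,-0.215],[.2271,.5007,.2383]),([.313,.55,1.228,0,1.372,-.341],[.5355,.2969,.1647]),([.314,.612,1.305,0,1.225,-.341],[.5377,.2984,.1037]),
([.314,.545,1.22,0,1.371,-.342],[.5382,.2984,.1708]),([-.663,.565,1.032,0,1.556,-1.317],[.571,-.2969,.2218]),([-.662,.733,1.27,0,1.138,-1.317],[.5733,-.2974,.0386]),([-.661,.552,1.,0,1.584,-1.317],[.5737,-.2977,.241])]
E
python3 - <<'E'
from fk import *
def f(p):
    d,h,a2,a3,L=p;o=[]
    for q,X in D:
        s=q[1]+q[2];e=s+q[4]
        r=a2*np.sin(q[1])+a3*np.sin(s)+L*np.sin(e);z=h+a2*np.cos(q[1])+a3*np.cos(s)+L*np.cos(e)
        c,n=np.cos(q[0]),np.sin(q[0]);o+=[c*r-n*d-X[0],n*r+c*d-X[1],z-X[2]]
    return np.array(o)
for h in(.3,.4):
    s=least_squares(f,[.117,h,.4,.4,.25],x_scale=.1);print(s.x.round(4),abs(s.fun).max())
E
```

```text
[ 0.1175 -0.114   0.4518  0.3775  0.0294] 0.016460807868825866
[ 0.1175 -0.114   0.4518  0.3775  0.0294] 0.016460807946231726
```

Run:
```python
from fk import *
def f(p):
    d,hL,a2,b2,a3,b3,r0=p;o=[]
    for q,X in D:
        s=q[1]+q[2]
        r=r0+a2*np.sin(q[1])+b2*np.cos(q[1])+a3*np.sin(s)+b3*np.cos(s);z=hL+a2*np.cos(q[1])-b2*np.sin(q[1])+a3*np.cos(s)-b3*np.sin(s)
        c,n=np.cos(q[0]),np.sin(q[0]);o+=[c*r-n*d-X[0],n*r+c*d-X[1],z-X[2]]
    return np.array(o)
def g(p): return f(np.r_[p[0],p[1],p[2],0,p[3],0,p[4]])
s=least_squares(g,[.117,.1,.4,.4,0],x_scale=.1);print(s.x.round(4),abs(s.fun).max());print(s.fun.reshape(-1,3).round(4))
```

```text
[ 0.1175 -0.1325  0.4361  0.3646  0.0212] 0.016552145906679083
[[ 0.005   0.0071 -0.0053]
 [ 0.0048  0.0015 -0.0004]
 [ 0.0106  0.0032 -0.003 ]
 [ 0.0009  0.0002 -0.0007]
 [-0.0107  0.0084  0.0045]
 [ 0.0069 -0.0058  0.0003]
 [-0.0166  0.0133  0.0047]]
```

Run:
```python
from fk import *
def f(p):
    d,h,a2,b2,a3,b3,r0,L,c3=p;o=[]
    for q,X in D:
        s=q[1]+q[2];e=s+q[4]
        r=r0+a2*np.sin(q[1])+b2*np.cos(q[1])+a3*np.sin(s)+b3*np.cos(s)+L*np.sin(e);z=h+a2*np.cos(q[1])-b2*np.sin(q[1])+a3*np.cos(s)-b3*np.sin(s)+L*np.cos(e)
        c,n=np.cos(q[0]),np.sin(q[0]);o+=[c*r-n*d-X[0],n*r+c*d-X[1],z-X[2]]
    return np.array(o)
s=least_squares(f,[.117,.3,.4,0,.4,0,0,.25,0],x_scale=.1);print(s.x.round(4),abs(s.fun).max());print(s.fun.reshape(-1,3).round(4))
```

```text
[ 1.175e-01  1.172e-01  5.364e-01 -2.000e-04  3.514e-01  1.024e-01
 -1.000e-04  2.372e-01  0.000e+00] 0.00028220069665929604
[[-0.0002  0.0001  0.    ]
 [ 0.     -0.0001  0.0003]
 [ 0.0001 -0.0002 -0.0001]
 [ 0.0001 -0.     -0.0002]
 [ 0.0001  0.     -0.0001]
 [-0.0002 -0.0002  0.    ]
 [ 0.0002  0.0003  0.0001]]
```

jog_arm --claw '[1,1,1,1,1,1,1,1,1,1]' --pt "-40 0 0" --pt "-85 0 0" --pt "-130 0 0" --pt "-170 0 0" --pt "-195 0 0" --pt "-200 5 19" --pt "-200 10 39" --pt "-200 15 58" --pt "-200 20 77" --pt "-200 25 97" --roll '[0,0,0,0,0,0,0,0,0,0]'

```text
t: 12.75
tool_pos: [0.6226, -0.343, 0.412]
orientation: [0.643, 0.312, 0.625, -0.313]
ft_force: [-0.2, 0.0, 1.1]
gripper_width: 0.0881
```

Run:
```python
from h import *
show()
```

```text
t 12.75 q [-0.671  0.713  0.222  0.005  2.182 -1.323] p [ 0.6226 -0.343   0.412 ] w 0.0881
F [-0.16  0.03  1.14] T [-0.035  0.064  0.029]
[[ 0.0223  0.7929  0.609 ]
 [-0.0127  0.6093 -0.7928]
 [-0.9997  0.0099  0.0236]]
```

jog_arm --claw '[1,1,1,1,1,1,1,1]' --pt "0 10 39" --pt "0 20 78" --pt "0 30 117" --pt "0 40 155" --pt "0 50 194" --pt "0 50 194" --pt "0 50 194" --pt "0 50 194" --roll '[0,0,0,0,0,0,0,0]'

```text
t: 13.55
tool_pos: [0.6595, -0.3921, 0.3385]
orientation: [0.652, 0.311, 0.616, -0.314]
ft_force: [-0.3, -0.3, 0.1]
gripper_width: 0.0884
```

Run:
```python
from h import *
show()
```

```text
t 13.55 q [-0.693  0.815  0.222  0.01   2.054 -1.343] p [ 0.6595 -0.3921  0.3385] w 0.0884
F [-0.28 -0.27  0.11] T [0.065 0.102 0.022]
[[ 0.0445  0.7926  0.6081]
 [-0.0256  0.6094 -0.7924]
 [-0.9987  0.0197  0.0474]]
```

jog_arm --claw '[1,1,1,1,1,1]' --pt "0 -10 -39" --pt "0 -20 -78" --pt "0 -25 -97" --pt "0 -25 -97" --pt "0 -25 -97" --pt "0 -25 -97" --roll '[0,0,0,0,0,0]'

```text
t: 14.15
tool_pos: [0.5814, -0.3311, 0.3336]
orientation: [0.652, 0.311, 0.616, -0.314]
ft_force: [-0.6, 0.8, -0.1]
gripper_width: 0.0884
```

Run:
```python
from h import *
show()
```

```text
t 14.15 q [-0.698  0.548  0.751  0.009  1.791 -1.35 ] p [ 0.5814 -0.3311  0.3336] w 0.0884
F [-0.64  0.77 -0.08] T [ 0.017  0.058 -0.014]
[[ 0.0449  0.7927  0.608 ]
 [-0.026   0.6093 -0.7925]
 [-0.9987  0.0198  0.0479]]
```

Run:
```python
from h import *
show(); to((.72,.207,.33),(np.cos(1.644),np.sin(1.644),0))
```

```text
t 14.15 q [-0.698  0.548  0.751  0.009  1.791 -1.35 ] p [ 0.5814 -0.3311  0.3336] w 0.0884
F [-0.64  0.77 -0.08] T [ 0.017  0.058 -0.014]
[[ 0.0449  0.7927  0.608 ]
 [-0.026   0.6093 -0.7925]
 [-0.9987  0.0198  0.0479]]
t 14.15 q6 -1.35 delta [  -4.2  437.7 -342.3]
roll -0.9885 or 2.1531
```

jog_arm --claw '[1,1,1,1,1,1,1,1,1,1,1,1,1,1,1]' --pt "0 20 -16" --pt "-1 56 -44" --pt "-1 94 -73" --pt "-2 132 -103" --pt "-2 170 -133" --pt "-2 208 -162" --pt "-3 246 -192" --pt "-3 284 -222" --pt "-3 322 -252" --pt "-4 360 -282" --pt "-4 395 -309" --pt "-4 422 -330" --pt "-4 437 -342" --pt "-4 437 -342" --pt "-4 437 -342" --roll '[-0.08,-0.16,-0.24,-0.32,-0.4,-0.48,-0.56,-0.64,-0.72,-0.8,-0.88,-0.96,-0.99,-0.99,-0.99]'

```text
t: 15.65
tool_pos: [0.7195, 0.2067, 0.329]
orientation: [0.721, -0.036, 0.691, 0.016]
ft_force: [-0.1, 0.3, 0.2]
gripper_width: 0.0881
```

Run:
```python
from h import *
show()
_,p,R=pose()
u=np.array([.88*np.cos(.124),.88*np.sin(.124),.48]); print('radial in tool',(R.T@u).round(3))
```

```text
t 15.65 q [ 0.133  0.759  0.363 -0.034  1.979 -1.526] p [0.7195 0.2067 0.329 ] w 0.0881
F [-0.07  0.27  0.21] T [0.011 0.012 0.022]
[[ 0.0437 -0.0726  0.9964]
 [-0.0259  0.9969  0.0738]
 [-0.9987 -0.029   0.0416]]
radial in tool [-0.444  0.031  0.898]
```

jog_arm --claw '[1,1,1]' --pt "-20 2 45" --pt "-66 5 135" --pt "-132 9 270" --roll '[0,0,0]'

```text
t: 15.95
tool_pos: [0.7471, 0.1958, 0.3368]
orientation: [0.732, -0.033, 0.68, 0.018]
ft_force: [-0.1, -0.5, 0.6]
gripper_width: 0.088
```

jog_arm --claw '[1]' --pt "-132 9 270" --roll '[0]'

```text
t: 16.05
tool_pos: [0.7537, 0.192, 0.3397]
orientation: [0.741, -0.032, 0.671, 0.021]
ft_force: [0.3, 0.8, 0.7]
gripper_width: 0.0885
```

jog_arm --claw '[1]' --pt "-132 9 270" --roll '[0]'

```text
t: 16.15
tool_pos: [0.76, 0.1879, 0.3432]
orientation: [0.75, -0.03, 0.661, 0.023]
ft_force: [0.4, 0.0, -0.2]
gripper_width: 0.0883
```

Run:
```python
from h import *
show()
```

```text
t 16.15 q [ 0.098  0.811  0.222 -0.019  1.983 -1.557] p [0.76   0.1879 0.3432] w 0.0883
F [ 0.4   0.03 -0.19] T [-0.015  0.067 -0.012]
[[ 0.1261 -0.0738  0.9893]
 [-0.0056  0.9972  0.0751]
 [-0.992  -0.015   0.1253]]
```

jog_arm --claw '[1]' --pt "-150 30 260" --roll '[0]'

```text
t: 16.25
tool_pos: [0.7633, 0.1869, 0.349]
orientation: [0.758, -0.028, 0.652, 0.025]
ft_force: [0.3, -0.2, -0.3]
gripper_width: 0.0884
```

jog_arm --claw '[1]' --pt "-150 30 260" --roll '[0]'

```text
t: 16.35
tool_pos: [0.7658, 0.1868, 0.3567]
orientation: [0.766, -0.027, 0.642, 0.027]
ft_force: [-0.6, -0.2, 0.0]
gripper_width: 0.088
```

jog_arm --claw '[1]' --pt "-150 30 260" --roll '[0]'

```text
t: 16.45
tool_pos: [0.768, 0.1861, 0.3649]
orientation: [0.774, -0.025, 0.632, 0.029]
ft_force: [0.1, 0.6, 0.0]
gripper_width: 0.0885
```

jog_arm --claw '[1]' --pt "-150 30 260" --roll '[0]'

```text
t: 16.55
tool_pos: [0.7698, 0.1853, 0.3736]
orientation: [0.782, -0.024, 0.622, 0.031]
ft_force: [-0.3, 0.7, -0.5]
gripper_width: 0.0881
```

Run:
```python
from h import *
show()
```

```text
t 16.55 q [ 8.800e-02  7.760e-01  2.220e-01 -1.000e-03  1.916e+00 -1.561e+00] p [0.7698 0.1853 0.3736] w 0.0881
F [-0.27  0.71 -0.45] T [ 0.042  0.083 -0.019]
[[ 0.2248 -0.0777  0.9713]
 [ 0.0185  0.997   0.0755]
 [-0.9742  0.001   0.2255]]
```

jog_arm --claw '[1]' --pt "-60 15 290" --roll '[0]'

```text
t: 16.65
tool_pos: [0.7795, 0.1831, 0.3729]
orientation: [0.791, -0.022, 0.61, 0.033]
ft_force: [0.4, 0.3, 0.3]
gripper_width: 0.0883
```

jog_arm --claw '[1]' --pt "-60 15 290" --roll '[0]'

```text
t: 16.75
tool_pos: [0.7895, 0.1803, 0.3693]
orientation: [0.798, -0.021, 0.601, 0.034]
ft_force: [-0.5, -0.1, 0.6]
gripper_width: 0.0881
```

jog_arm --claw '[1]' --pt "-50 15 290" --roll '[0]'

```text
t: 16.85
tool_pos: [0.7992, 0.1779, 0.3673]
orientation: [0.806, -0.019, 0.59, 0.036]
ft_force: [0.9, -0.0, -0.3]
gripper_width: 0.0882
```

jog_arm --claw '[1]' --pt "-50 15 290" --roll '[0]'

```text
t: 16.95
tool_pos: [0.808, 0.1756, 0.3668]
orientation: [0.814, -0.018, 0.58, 0.038]
ft_force: [0.7, -0.1, 0.7]
gripper_width: 0.088
```

jog_arm --claw '[1]' --pt "-40 15 290" --roll '[0]'

```text
t: 17.05
tool_pos: [0.8167, 0.1736, 0.3667]
orientation: [0.822, -0.016, 0.568, 0.039]
ft_force: [0.3, -0.2, 0.1]
gripper_width: 0.0882
```

jog_arm --claw '[1]' --pt "-40 15 290" --roll '[0]'

```text
t: 17.15
tool_pos: [0.8248, 0.1716, 0.3672]
orientation: [0.829, -0.015, 0.557, 0.041]
ft_force: [0.4, 0.0, -0.8]
gripper_width: 0.0883
```

Run:
```python
from h import *
show()
```

```text
t 17.15 q [ 0.056  0.801  0.222  0.031  1.731 -1.584] p [0.8248 0.1716 0.3672] w 0.0883
F [ 0.42  0.01 -0.76] T [-0.013  0.183  0.039]
[[ 0.3752 -0.0841  0.9231]
 [ 0.0517  0.9962  0.0698]
 [-0.9255  0.0216  0.3782]]
```

jog_arm --claw '[1]' --pt "-30 -40 290" --roll '[0]'

```text
t: 17.25
tool_pos: [0.8342, 0.1619, 0.3684]
orientation: [0.836, -0.013, 0.546, 0.043]
ft_force: [-0.4, 0.4, 0.0]
gripper_width: 0.0881
```

jog_arm --claw '[1]' --pt "-30 -40 290" --roll '[0]'

```text
t: 17.35
tool_pos: [0.8433, 0.1502, 0.3701]
orientation: [0.844, -0.012, 0.535, 0.043]
ft_force: [0.0, -1.3, -0.3]
gripper_width: 0.0881
```

jog_arm --claw '[1]' --pt "-20 -40 290" --roll '[0]'

```text
t: 17.45
tool_pos: [0.852, 0.14, 0.372]
orientation: [0.851, -0.011, 0.524, 0.044]
ft_force: [0.0, 0.9, 0.2]
gripper_width: 0.0883
```

Run:
```python
from h import *
show()
```

```text
t 17.45 q [ 0.009  0.806  0.222  0.061  1.648 -1.623] p [0.852 0.14  0.372] w 0.0883
F [0.03 0.87 0.15] T [0.004 0.194 0.012]
[[ 0.4478 -0.0866  0.8899]
 [ 0.0644  0.9958  0.0644]
 [-0.8918  0.0285  0.4515]]
```

jog_arm --claw '[1]' --pt "-20 -120 260" --roll '[0]'

```text
t: 17.55
tool_pos: [0.8607, 0.119, 0.3747]
orientation: [0.857, -0.01, 0.513, 0.046]
ft_force: [0.1, -0.5, 0.2]
gripper_width: 0.0881
```

jog_arm --claw '[1]' --pt "-20 -120 260" --roll '[0]'

```text
t: 17.65
tool_pos: [0.8686, 0.0957, 0.3783]
orientation: [0.863, -0.009, 0.503, 0.046]
ft_force: [-0.1, -0.1, -0.1]
gripper_width: 0.0881
```

jog_arm --claw '[1]' --pt "-10 -120 260" --roll '[0]'

```text
t: 17.75
tool_pos: [0.8761, 0.0743, 0.3815]
orientation: [0.87, -0.008, 0.492, 0.046]
ft_force: [0.0, 0.0, 0.5]
gripper_width: 0.0883
```

Run:
```python
from h import *
show()
```

```text
t 17.75 q [-0.082  0.805  0.222  0.113  1.581 -1.7  ] p [0.8761 0.0743 0.3815] w 0.0883
F [0.05 0.04 0.49] T [ 0.012  0.222 -0.025]
[[ 0.5126 -0.0874  0.8542]
 [ 0.071   0.9957  0.0592]
 [-0.8557  0.0303  0.5166]]
```

Run:
```python
from h import *
to((.79,-.235,.38))
_,p,R=pose()
u=np.array([.87*np.cos(.43),-.87*np.sin(.43),.4]); print('radial in tool',(R.T@u).round(3)*300)
```

```text
t 17.75 q6 -1.7 delta [ -64.8 -300.5  -92.6]
radial in tool [  11.1 -125.4  258.3]
```

jog_arm --claw '[1,1,1,1,1,1,1,1,1,1]' --pt "-10 -30 -20" --pt "-20 -75 -45" --pt "-32 -120 -65" --pt "-45 -165 -80" --pt "-55 -210 -90" --pt "-65 -250 -93" --pt "-65 -285 -93" --pt "-65 -300 -93" --pt "-65 -300 -93" --pt "-65 -300 -93" --roll '[0,0,0,0,0,0,0,0,0,0]'

```text
t: 18.75
tool_pos: [0.7891, -0.2327, 0.3798]
orientation: [0.869, -0.008, 0.492, 0.046]
ft_force: [-0.3, 0.5, 0.3]
gripper_width: 0.088
```

jog_arm --claw '[1,1,1]' --pt "2 -20 41" --pt "11 -125 258" --pt "11 -125 258" --roll '[0,0,0]'

```text
t: 19.05
tool_pos: [0.8313, -0.2545, 0.3864]
orientation: [0.876, -0.01, 0.481, 0.042]
ft_force: [0.2, 0.3, -0.2]
gripper_width: 0.0879
```

jog_arm --claw '[1]' --pt "11 -125 258" --roll '[0]'

```text
t: 19.15
tool_pos: [0.8379, -0.2602, 0.3891]
orientation: [0.883, -0.013, 0.468, 0.037]
ft_force: [-0.8, -0.2, 0.4]
gripper_width: 0.0886
```

Run:
```python
from h import *
show()
```

```text
t 19.15 q [-0.531  0.804  0.223  0.336  1.608 -2.076] p [ 0.8379 -0.2602  0.3891] w 0.0886
F [-0.81 -0.17  0.37] T [-0.051  0.2   -0.003]
[[ 0.5598 -0.0782  0.8249]
 [ 0.0535  0.9969  0.0581]
 [-0.8269  0.0116  0.5622]]
```

jog_arm --claw '[1]' --pt "20 -125 258" --roll '[0]'

```text
t: 19.25
tool_pos: [0.8447, -0.2659, 0.3901]
orientation: [0.89, -0.015, 0.455, 0.033]
ft_force: [-0.9, 0.6, 0.1]
gripper_width: 0.088
```

Run:
```python
from h import *
show()
to((.45,-.1,.2))
```

```text
t 19.25 q [-0.534  0.809  0.223  0.341  1.576 -2.08 ] p [ 0.8447 -0.2659  0.3901] w 0.088
F [-0.91  0.59  0.11] T [-0.015  0.305 -0.041]
[[ 0.5834 -0.0719  0.809 ]
 [ 0.0438  0.9974  0.0571]
 [-0.811   0.0021  0.585 ]]
t 19.25 q6 -2.08 delta [ -68.8  193.4 -421. ]
```

Run:
```python
from h import *
to((.47,.015,.25))
```

```text
t 19.25 q6 -2.08 delta [ -92.7  306.8 -369. ]
```

jog_arm --claw '[1,1,1,1,1,1,1,1,1,1,1,1,1,1]' --pt "-6 20 -24" --pt "-14 46 -55" --pt "-23 74 -90" --pt "-31 102 -124" --pt "-40 130 -158" --pt "-48 158 -192" --pt "-57 186 -226" --pt "-65 214 -259" --pt "-73 242 -292" --pt "-81 268 -323" --pt "-88 290 -350" --pt "-92 305 -367" --pt "-93 307 -369" --pt "-93 307 -369" --roll '[0,0,0,0,0,0,0,0,0,0,0,0,0,0]'

```text
t: 20.65
tool_pos: [0.4695, 0.0151, 0.2518]
orientation: [0.89, -0.015, 0.455, 0.033]
ft_force: [0.4, -0.9, 0.5]
gripper_width: 0.0882
```

Run:
```python
from h import *
show();grab('wrist','w4.png');grab('top','t4.png');P=bot.camera_params('wrist');np.savez('w4.npz',**P)
a=cv2.imread('pics/t4.png');cv2.imwrite('pics/t4c.png',cv2.resize(a[120:220,240:380],None,fx=5,fy=5,interpolation=cv2.INTER_CUBIC))
```

```text
t 20.65 q [-0.359  0.008  1.898  0.394  0.696 -2.235] p [0.4695 0.0151 0.2518] w 0.0882
F [ 0.43 -0.86  0.5 ] T [ 0.05   0.277 -0.039]
[[ 0.5829 -0.0719  0.8093]
 [ 0.044   0.9974  0.0569]
 [-0.8113  0.0024  0.5846]]
```

View pics/w4.png

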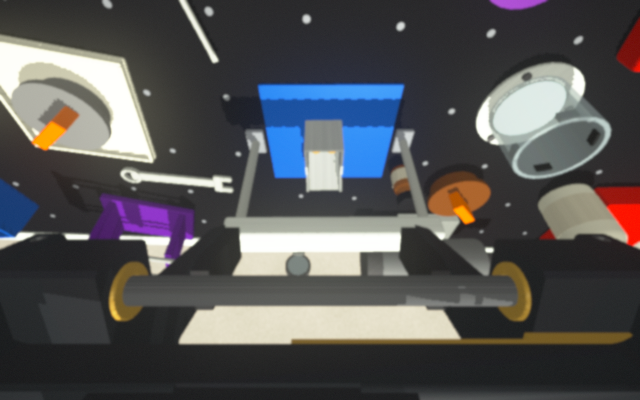

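View pics/t4.png

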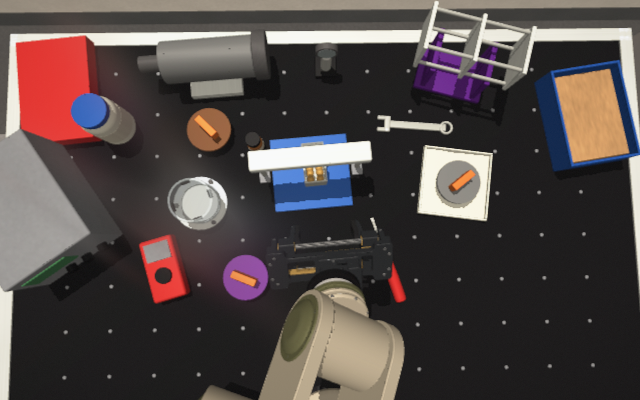

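Run:
```python
import cv2
a=cv2.imread('pics/w4.png');cv2.imwrite('pics/w4c.png',cv2.resize(a[75:225,220:440],None,fx=3.6,fy=3.6,interpolation=cv2.INTER_CUBIC)[:600,:800])
```

```text
(no output)
```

View pics/w4c.png

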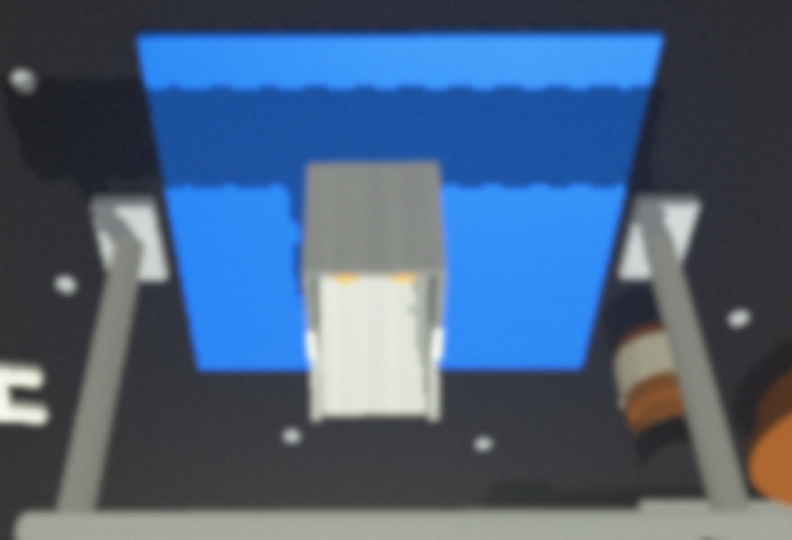

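Run:
```python
from h import *
P=dict(np.load('w4.npz'))
f=lambda c,z:ray('wrist',np.array(c,float)/3.6+[220,75],z,P)
for n,c,z in(('backbot',[[306,163],[440,163]],.004),('backtop',[[304,271],[445,271]],.064),('lip',[[316,420],[440,418]],.0535),('mat',[[136,34],[664,34],[583,370],[198,370]],.004),('postbase',[[125,238],[660,238]],.01),('bar under',[[18,515]],.15)):
    X=f(c,z);print(n,X.round(4).tolist(),X.mean(0).round(4))
Y=np.array([np.cos(.073),np.sin(.073),0])
X=f([[306,163],[440,163]],.004).mean(0);print('cup c from bot',X+.03*Y);X=f([[304,271],[445,271]],.064).mean(0);print('top',X+.03*Y);X=f([[316,420],[440,418]],.0535).mean(0);print('lip',X-.061*Y)
```

```text
backbot [[0.5769, 0.0029, 0.004], [0.5734, 0.0541, 0.004]] [0.5752 0.0285 0.004 ]
backtop [[0.577, 0.004, 0.064], [0.5736, 0.0527, 0.064]] [0.5753 0.0284 0.064 ]
lip [[0.6718, 0.0116, 0.0535], [0.667, 0.064, 0.0535]] [0.6694 0.0378 0.0535]
mat [[0.5273, -0.0568, 0.004], [0.5147, 0.1236, 0.004], [0.687, 0.1374, 0.004], [0.6993, -0.0441, 0.004]] [0.6071 0.04   0.004 ]
postbase [[0.6142, -0.0687, 0.01], [0.5994, 0.1468, 0.01]] [0.6068 0.0391 0.01  ]
bar under [[0.6057, -0.0817, 0.15]] [ 0.6057 -0.0817  0.15  ]
cup c from bot [0.6050917  0.03072449 0.004     ]
top [0.60523953 0.03053807 0.064     ]
lip [0.60855927 0.03335877 0.0535    ]
```

Run:
```python
from h import *
to((.6036,.0303,.0246),(-np.sin(.073),np.cos(.073),0))
```

```text
t 20.75 q6 -2.235 delta [262.6   5.9 -23.6]
roll -0.0034 or 3.1382
```

jog_arm --claw '[1,1,1,1,1,1,1,1,1,1]' --pt "15 3 -12" --pt "40 6 -23" --pt "80 6 -24" --pt "120 6 -24" --pt "160 6 -24" --pt "195 6 -24" --pt "215 6 -24" --pt "230 6 -24" --pt "230 6 -24" --pt "230 6 -24" --roll '[0,0,0,0,0,0,0,0,0,0]'

```text
t: 21.75
tool_pos: [0.5838, 0.0295, 0.0503]
orientation: [0.889, -0.015, 0.457, 0.032]
ft_force: [-0.5, 0.4, -0.5]
gripper_width: 0.088
```

Run:
```python
from h import *
show();to((.6036,.0303,.0246),(-np.sin(.073),np.cos(.073),0));grab('wrist','w5.png');grab('side','s5.png');P=bot.camera_params('wrist');np.savez('w5.npz',**P)
```

```text
t 21.75 q [-0.228  0.545  1.904  1.076  0.199 -2.884] p [0.5838 0.0295 0.0503] w 0.088
F [-0.54  0.36 -0.49] T [0.026 0.268 0.009]
[[ 0.5794 -0.0715  0.8119]
 [ 0.0438  0.9974  0.0566]
 [-0.8139  0.0028  0.5811]]
t 21.75 q6 -2.884 delta [32.5 -0.7  1.2]
roll -0.0027 or 3.1388
```

View pics/w5.png

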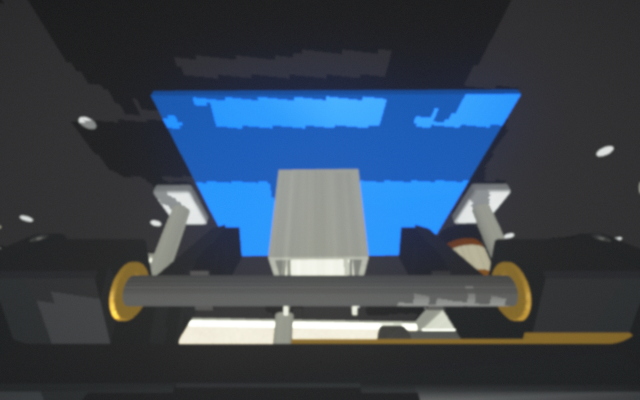

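View pics/s5.png

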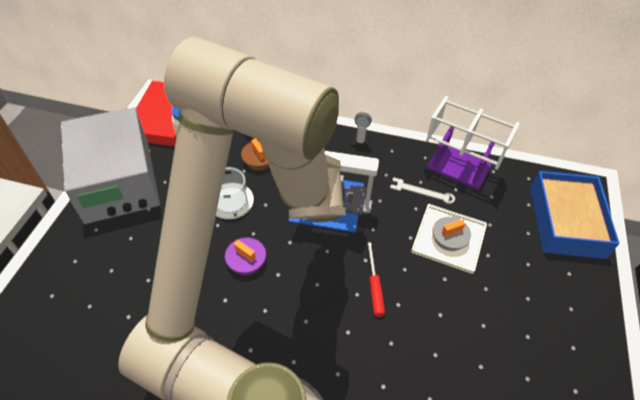

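```bash
cat >> fk.py <<'E'
T=[([.222*0+ -.534,.809,.223,.341,1.576,-2.08],[.8447,-.2659,.3901],[.5834,.0438,-.811],[-.0719,.9974,.0021]),
([-.359,.008,1.898,.394,.696,-2.235],[.4695,.0151,.2518],[.5829,.044,-.8113],[-.0719,.9974,.0024]),
([-.228,.545,1.904,1.076,.199,-2.884],[.5838,.0295,.0503],[.5794,.0438,-.8139],[-.0715,.9974,.0028]),
([-.531,.804,.223,.336,1.608,-2.076],[.8379,-.2602,.3891],[.5598,.0535,-.8269],[-.0782,.9969,.0116]),
([.93,.381,1.298,0,1.464,-.215],[.2271,.5007,.2383],[-.0006,-.0009,-1],[.4131,.9107,-.0011]),
([-.661,.552,1.,0,1.584,-1.317],[.5737,-.2977,.241],[.0043,-.0033,-1],[.793,.6092,.0014]),
([.056,.801,.222,.031,1.731,-1.584],[.8248,.1716,.3672],[.3752,.0517,-.9255],[-.0841,.9962,.0216])]
PF=[.1175,.1172,.5364,.3514,.1024,.2372]
def fk(q,p=PF):
    d,h,a2,a3,b3,L=p
    Rz=lambda a:Ro.from_euler('z',a).as_matrix();Ry=lambda a:Ro.from_euler('y',a).as_matrix()
    R1=Rz(q[0]);R2=R1@Ry(q[1]);R3=R2@Ry(q[2]);R=R3@Rz(q[3])@Ry(q[4])@Rz(q[5])
    w=R1@[0,d,0]+[0,0,h]+R2@[0,0,a2]+R3@[b3,0,a3]
    X=R@[0,0,1]; return w+L*X,R
E
python3 - <<'E'
from fk import *
def f(p):
    o=[]
    for q,X,_,_ in T: o+=list(fk(q,p)[0]-X)
    return np.array(o)
s=least_squares(f,PF);print(s.x.round(4),abs(s.fun).max())
for q,X,x,y in T:
    P,R=fk(q,s.x);print((P-X).round(4),R[:,2].round(3),x,'yaxis in R',(R.T@np.array(y)).round(3))
E
```

```text
[0.1173 0.1303 0.5372 0.3507 0.1027 0.2504] 0.0005686368636831363
[-0.      0.     -0.0006] [ 0.583  0.044 -0.812] [0.5834, 0.0438, -0.811] yaxis in R [-1.  0.  0.]
[ 0.0001 -0.0002 -0.    ] [ 0.583  0.044 -0.812] [0.5829, 0.044, -0.8113] yaxis in R [-1.     0.001  0.   ]
[ 0.      0.0002 -0.0001] [ 0.579  0.044 -0.814] [0.5794, 0.0438, -0.8139] yaxis in R [-1.    -0.001  0.001]
[ 0.     -0.0001  0.0004] [ 0.56   0.053 -0.827] [0.5598, 0.0535, -0.8269] yaxis in R [-1.     0.    -0.001]
[-0.0002 -0.0001  0.0002] [-0.001 -0.001 -1.   ] [-0.0006, -0.0009, -1] yaxis in R [-1. -0. -0.]
[0.0001 0.0001 0.0001] [ 0.004 -0.003 -1.   ] [0.0043, -0.0033, -1] yaxis in R [-1.    -0.001  0.   ]
[ 0.0001 -0.0002  0.0001] [ 0.375  0.052 -0.925] [0.3752, 0.0517, -0.9255] yaxis in R [-1. -0. -0.]
```

```bash
cat >> fk.py <<'E'
PF=[.1173,.1303,.5372,.3507,.1027,.2504]
LO=np.array([-3.11,-.89,.22,-1.42,.17,-2.88]);HI=np.array([3.11,2.33,2.48,4.56,2.85,2.88])
def ik(P,Rt,q0):
    """Rt tool frame (x along fingers, y jaw). unbounded solve, returns q,err"""
    # tool y = -R x ; tool x = R z
    def f(q):
        X,R=fk(q,PF);Tm=np.c_[R[:,2],-R[:,0],np.cross(R[:,2],-R[:,0])]
        return np.r_[(X-P)*5,Ro.from_matrix(Tm@Rt.T).as_rotvec()]
    s=least_squares(f,q0,method='lm');return s.x,abs(s.fun).max()
th,az=.6235,.075
def tool(phi=0):
    x=np.array([np.sin(th)*np.cos(az),np.sin(th)*np.sin(az),-np.cos(th)]);y=np.array([-np.sin(az),np.cos(az),0])
    R=np.c_[x,y,np.cross(x,y)];return R@Ro.from_euler('x',phi).as_matrix()
E
python3 - <<'E'
from fk import *
q=np.array([-.228,.545,1.904,1.076,.199,-2.884])
G=np.array([.6036,.0303,.0246])
R=tool()
for b in(230,200,150,100,60,33,15,0):
    P=G-R[:,0]*b/1000
    seed=np.array([-.359,.008,1.898,.394,.696,-2.235]) if b>100 else q
    q,e=ik(P,R,seed);print(b,q.round(3),'B: q6',(q[5]+np.pi).round(3),e.round(5))
E
```

```text
230 [-0.342  0.069  1.976  0.459  0.563 -2.312] B: q6 0.83 0.0
200 [-0.32   0.143  1.982  0.504  0.483 -2.351] B: q6 0.791 0.0
150 [-0.287  0.266  1.977  0.613  0.368 -2.45 ] B: q6 0.692 0.0
100 [-0.26   0.388  1.957  0.777  0.278 -2.604] B: q6 0.538 0.0
60 [-0.241  0.482  1.929  0.955  0.224 -2.773] B: q6 0.369 0.0
33 [-0.23   0.544  1.905  1.094  0.198 -2.907] B: q6 0.235 0.0
15 [-0.222  0.584  1.886  1.192  0.185 -3.001] B: q6 0.14 0.0
0 [-0.217  0.617  1.87   1.275  0.176 -3.08 ] B: q6 0.062 0.0
```

Run:
```python
from fk import *
J=np.array([.537,.2975,.085]);h=np.array([np.cos(az),np.sin(az),0])
g=J+.046*h+[0,0,.012+.066]; P=g+.019*tool()[:,0];print(P)
q0=np.array([.1,.3,1.8,.3,.5,-1.9])
q,e=ik(P,tool(),q0);print(q.round(3),e)
q,e=ik(P,tool(),[.2,.3,1.8,-.3,.5,-1.]);print(q.round(3),e)
# various heights
for dz in(0,.05,.1,.2):
    q,e=ik(P+[0,0,dz],tool(),q0);print(dz,q.round(3),e)
```

```text
[0.59393322 0.30177802 0.14757504]
[ 0.354  0.497  1.548 -0.333  0.515 -1.05 ] 1.6653345369377348e-15
[ 0.354  0.497  1.548 -0.333  0.515 -1.05 ] 1.1102230246251565e-15
0 [ 0.354  0.497  1.548 -0.333  0.515 -1.05 ] 1.6653345369377348e-15
0.05 [ 0.354  0.436  1.484 -0.275  0.635 -1.119] 5.551115123125783e-16
0.1 [ 0.354  0.385  1.408 -0.236  0.758 -1.169] 5.551115123125783e-16
0.2 [ 0.354  0.316  1.219 -0.191  1.01  -1.24 ] 8.326672684688674e-16
```

jog_arm --claw '[1,1,1,1,1,1,1,1,1,1,1,1,1,1,1,1,1,1,1,1]' --pt "-20 0 0" --pt "-60 0 0" --pt "-100 0 0" --pt "-140 0 0" --pt "-170 0 0" --pt "-180 0 0" --pt "-180 0 0" --pt "-180 0 0" --pt "-180 0 0" --pt "-180 0 0" --pt "-180 0 0" --pt "-180 0 0" --pt "-180 0 0" --pt "-180 0 0" --pt "-180 0 0" --pt "-180 0 0" --pt "-180 0 0" --pt "-180 0 0" --pt "-180 0 0" --pt "-180 0 0" --roll '[0,0,0,0.14,0.28,0.42,0.56,0.7,0.84,0.98,1.12,1.26,1.4,1.54,1.68,1.82,1.96,2.1,2.24,2.38]'

```text
t: 23.85
tool_pos: [0.4786, 0.0219, 0.1976]
orientation: [0.342, 0.82, 0.198, -0.413]
ft_force: [0.4, 0.0, -0.3]
gripper_width: 0.0883
```

jog_arm --claw '[1,1,1,1,1,1,1,1]' --pt "0 0 0" --pt "0 0 0" --pt "0 0 0" --pt "0 0 0" --pt "0 0 0" --pt "0 0 0" --pt "0 0 0" --pt "0 0 0" --roll '[0.14,0.28,0.42,0.56,0.7,0.76,0.76,0.76]'

```text
t: 24.65
tool_pos: [0.4788, 0.0219, 0.1973]
orientation: [0.016, 0.889, 0.033, -0.457]
ft_force: [0.1, -0.1, -1.1]
gripper_width: 0.0884
```

Run:
```python
from h import *
show();to((.6026,.0303,.0296),(-np.sin(.073),np.cos(.073),0))
```

```text
t 24.65 q [-0.326  0.11   1.979  0.475  0.52   0.82 ] p [0.4788 0.0219 0.1973] w 0.0884
F [ 0.1  -0.12 -1.12] T [0.01  0.384 0.012]
[[ 0.5799  0.0733 -0.8114]
 [ 0.0435 -0.9973 -0.059 ]
 [-0.8135 -0.0011 -0.5815]]
t 24.65 q6 0.82 delta [208.6   0.9  -3.4]
roll 3.1413 or -0.0003
```

Alignment is within 0.3 mrad in roll. I'm approaching along the tool axis and then closing.

jog_arm --claw '[1,1,1,1,1,1,1,1,1,1]' --pt "20 1 -3" --pt "55 1 -3" --pt "95 1 -3" --pt "135 1 -3" --pt "165 1 -3" --pt "185 1 -3" --pt "198 1 -3" --pt "206 1 -3" --pt "208 1 -3" --pt "208 1 -3" --roll '[0,0,0,0,0,0,0,0,0,0]'

```text
t: 25.65
tool_pos: [0.602, 0.0303, 0.0293]
orientation: [0.016, 0.888, 0.033, -0.458]
ft_force: [-0.1, 0.1, 0.2]
gripper_width: 0.0878
```

Run:
```python
from h import *
show();to((.6026,.0303,.0296),(-np.sin(.073),np.cos(.073),0));grab('wrist','w6.png');grab('top','t6.png')
a=cv2.imread('pics/t6.png');cv2.imwrite('pics/t6c.png',cv2.resize(a[120:280,220:400],None,fx=3.6,fy=3.6,interpolation=cv2.INTER_CUBIC))
```

```text
t 25.65 q [-0.217  0.605  1.868  1.181  0.183  0.158] p [0.602  0.0303 0.0293] w 0.0878
F [-0.15  0.08  0.24] T [-0.06   0.4   -0.041]
[[ 0.5792  0.0725 -0.812 ]
 [ 0.0441 -0.9974 -0.0576]
 [-0.814  -0.0024 -0.5808]]
t 25.65 q6 0.158 delta [ 0.1  0.1 -0.6]
roll 3.1399 or -0.0017
```

View pics/w6.png

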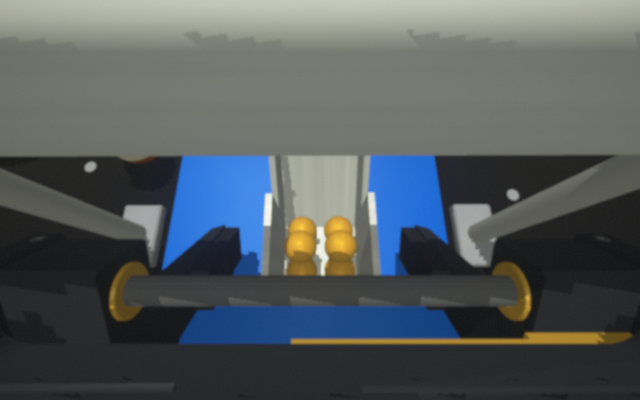

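View pics/t6c.png

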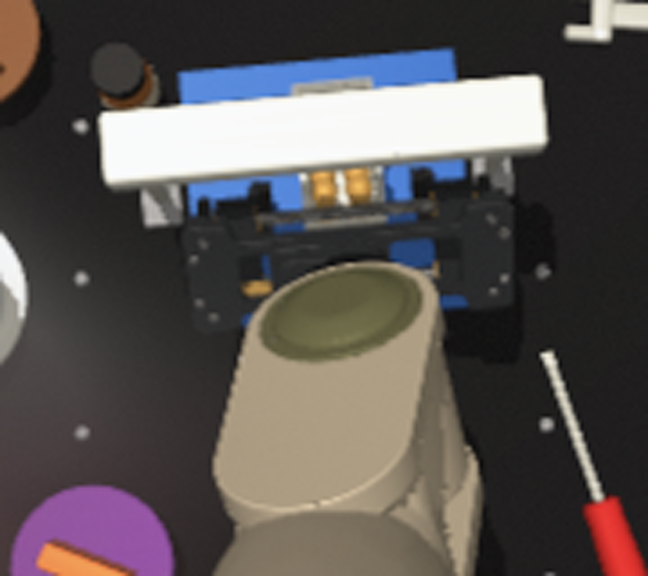

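The wrist view shows the cup centred between the fingers, side walls at columns 268 and 372 and balls at (320,240), and the bar is clear of the gripper. I'm closing.

jog_arm --claw '[0.6,0.2,-1,-1,-1,-1,-1,-1,-1]' --pt "0 0 0" --pt "0 0 0" --pt "0 0 0" --pt "0 0 0" --pt "0 0 0" --pt "0 0 0" --pt "0 0 0" --pt "0 0 0" --pt "0 0 0" --roll '[0,0,0,0,0,0,0,0,0]'

```text
t: 26.65
tool_pos: [0.6021, 0.0303, 0.0293]
orientation: [0.015, 0.888, 0.033, -0.457]
ft_force: [-0.7, -1.0, 1.2]
gripper_width: 0.05
```

Run:
```python
from h import *
show()
_,p,R=pose()
for w in([0,0,10],[0,0,15],[-130,-10,15],[-200,0,60]): print(w,(R.T@np.array(w)).round(1))
```

```text
t 26.65 q [-0.217  0.605  1.867  1.182  0.182  0.159] p [0.6021 0.0303 0.0293] w 0.05
F [-0.75 -0.96  1.23] T [-0.063  0.421 -0.041]
[[ 0.5793  0.0717 -0.812 ]
 [ 0.044  -0.9974 -0.0567]
 [-0.8139 -0.0029 -0.5809]]
[0, 0, 10] [-8.1 -0.  -5.8]
[0, 0, 15] [-12.2  -0.   -8.7]
[-130, -10, 15] [-88.    0.6  97.4]
[-200, 0, 60] [-164.7  -14.5  127.5]
```

jog_arm --claw '[-1,-1,-1,-1,-1,-1,-1]' --pt "-2 0 -1.5" --pt "-4 0 -3" --pt "-6 0 -4.5" --pt "-8 0 -6" --pt "-10 0 -7" --pt "-10 0 -7" --pt "-10 0 -7" --roll '[0,0,0,0,0,0,0]'

```text
t: 27.35
tool_pos: [0.6018, 0.0304, 0.0413]
orientation: [0.015, 0.888, 0.033, -0.458]
ft_force: [0.3, 0.6, -2.1]
gripper_width: 0.0497
```

Run:
```python
from h import *
show();grab('wrist','w7.png')
_,p,R=pose()
for w in([-20,-1.5,0],[-160,-11.7,0],[-160,-11.7,10],[-160,-11.7,150]): print(w,(R.T@np.array(w)).round(1))
```

```text
t 27.35 q [-0.218  0.58   1.86   1.03   0.197  0.314] p [0.6018 0.0304 0.0413] w 0.0497
F [ 0.32  0.58 -2.14] T [-0.018  0.704 -0.   ]
[[ 0.5788  0.0719 -0.8123]
 [ 0.0443 -0.9974 -0.0567]
 [-0.8142 -0.0032 -0.5805]]
[-20, -1.5, 0] [-11.6   0.1  16.3]
[-160, -11.7, 0] [-93.1   0.2 130.6]
[-160, -11.7, 10] [-101.3    0.2  124.8]
[-160, -11.7, 150] [-215.3   -0.3   43.6]
```

View pics/w7.png

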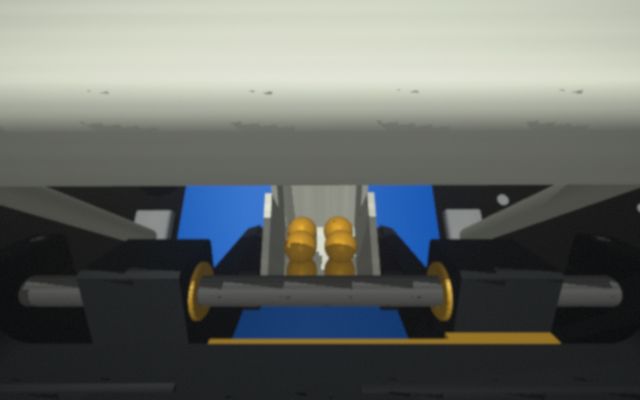

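jog_arm --claw '[-1,-1,-1,-1,-1,-1,-1,-1,-1,-1,-1,-1,-1,-1,-1,-1,-1,-1]' --pt "-4 0 5" --pt "-11 0 15" --pt "-22 0 30" --pt "-34 0 46" --pt "-46 0 63" --pt "-59 0 79" --pt "-71 0 95" --pt "-82 0 110" --pt "-92 0 122" --pt "-105 0 122" --pt "-125 0 108" --pt "-150 0 90" --pt "-175 0 72" --pt "-200 0 55" --pt "-220 0 40" --pt "-235 0 30" --pt "-240 0 26" --pt "-240 0 26" --roll '[0,0,0,0,0,0,0,0,0,0,0,0,0,0,0,0,0,0]'

```text
t: 29.2
tool_pos: [0.4413, 0.018, 0.2232]
orientation: [0.016, 0.888, 0.032, -0.458]
ft_force: [1.7, 0.4, -3.5]
gripper_width: 0.0497
```

Run:
```python
from h import *
show();P=bot.camera_params('wrist');grab('wrist','w8.png');grab('top','t8.png');np.savez('w8.npz',**P)
```

```text
t 29.20 q [-0.382 -0.006  2.008  0.454  0.619  0.816] p [0.4413 0.018  0.2232] w 0.0497
F [ 1.71  0.39 -3.48] T [0.039 0.657 0.036]
[[ 0.5787  0.0707 -0.8124]
 [ 0.0422 -0.9975 -0.0567]
 [-0.8144 -0.0014 -0.5803]]
```

View pics/w8.png

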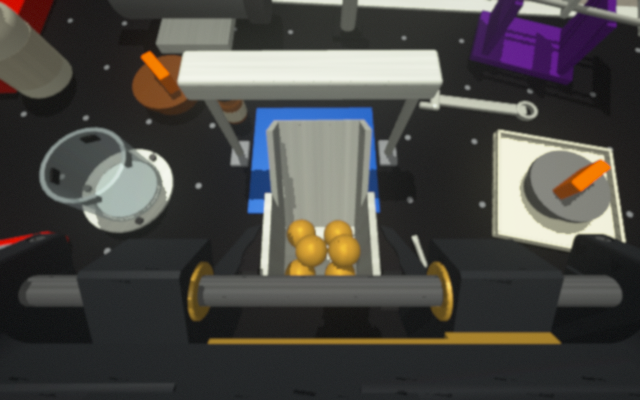

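View pics/t8.png

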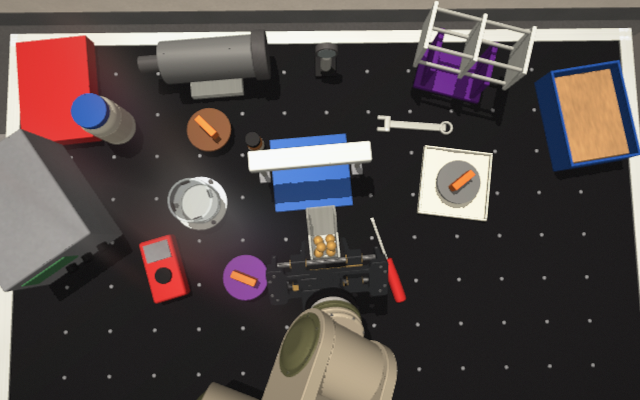

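Run:
```python
from h import *
P=dict(np.load('w8.npz'))
print(ray('wrist',[[85.5,167]],.085,P))
print(proj('wrist',[[.537,.2975,.085]],P), proj('top',[[.537,.2975,.085],[.537,.2975,.003]]))
a=cv2.imread('pics/t8.png');cv2.imwrite('pics/t8c.png',cv2.resize(a[165:240,155:240],None,fx=7,fy=7,interpolation=cv2.INTER_CUBIC))
b=cv2.imread('pics/w8.png');t=np.linspace(0,2*np.pi,200)
for r,z in((.048,.085),(.0425,.085)):
    C=np.c_[.537+r*np.cos(t),.2975+r*np.sin(t),0*t+z]
    for u in proj('wrist',C,P): cv2.circle(b,tuple(int(v) for v in u.round()),0,(0,0,255),-1)
cv2.imwrite('pics/w8c.png',cv2.resize(b[110:250,20:200],None,fx=4,fy=4))
```

```text
[[0.53268221 0.29289612 0.085     ]]
[[ 82.88498271 163.31759824]] [[189.57070041 199.77740226]
 [200.28856476 203.0264903 ]]
```

View pics/w8c.png

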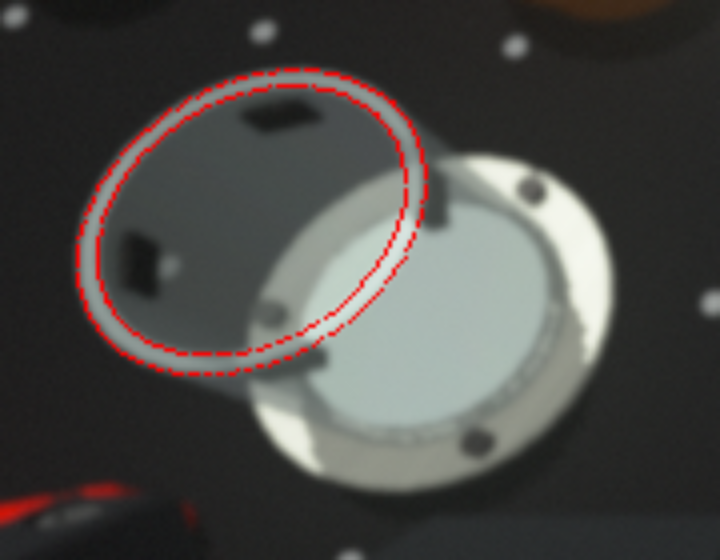

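```bash
cat > pour.py <<'E'
from h import *
# fixed: cup attached to tool. vectors in cup frame (mm) relative to grasp point
s,p0,R0=pose()
C0=Ro.from_euler('z',.075).as_matrix()   # cup orientation at current roll
def cup(psi): return R0@Ro.from_euler('x',-psi).as_matrix()@R0.T@C0
E
python3 - <<'E'
from pour import *
pts={'lip':(75.5,0,8.7),'lip+':(75.5,25,8.7),'lip-':(75.5,-25,8.7),'bf':(29.5,0,-40.8),'bb':(-15.5,0,-40.8),'bt+':(-15.5,25,19.2),'bt-':(-15.5,-25,19.2)}
print('q6',s['joint_pos'][5])
for d in(0,40,60,80,90,100,110,120,135,150,165,175,180):
    C=cup(np.radians(d)); g=C.T@np.array([0,0,-1])
    print(d,'g',g.round(2),*[k+str((C@np.array(v)).round(0).astype(int)) for k,v in pts.items() if k in('lip','lip+','lip-','bf')])
E
```

```text
q6 0.8096750861630607
0 g [-0. -0. -1.] lip[75  6  9] lip+[73 31  9] lip-[ 77 -19   9] bf[ 29   2 -41]
40 g [ 0.11  0.38 -0.92] lip[60 47 -1] lip+[ 45  65 -10] lip-[74 29  9] bf[ 29   2 -41]
60 g [ 0.24  0.51 -0.83] lip[ 44  61 -11] lip+[ 26  72 -24] lip-[63 50  2] bf[ 29   2 -41]
80 g [ 0.39  0.58 -0.72] lip[ 26  67 -24] lip+[  6  70 -38] lip-[46 65 -9] bf[ 29   2 -41]
90 g [ 0.48  0.58 -0.66] lip[ 17  68 -30] lip+[ -3  66 -45] lip-[ 37  69 -16] bf[ 29   2 -41]
100 g [ 0.56  0.57 -0.6 ] lip[  8  66 -37] lip+[-12  60 -51] lip-[ 27  72 -23] bf[ 29   2 -41]
110 g [ 0.64  0.55 -0.54] lip[ -1  62 -44] lip+[-20  52 -57] lip-[ 17  72 -30] bf[ 29   2 -41]
120 g [ 0.71  0.5  -0.48] lip[ -9  57 -50] lip+[-26  43 -62] lip-[  7  70 -37] bf[ 29   2 -41]
135 g [ 0.81  0.41 -0.41] lip[-20  45 -58] lip+[-33  27 -68] lip-[ -7  64 -47] bf[ 29   2 -41]
150 g [ 0.89  0.29 -0.36] lip[-27  31 -64] lip+[-36   9 -71] lip-[-19  53 -57] bf[ 29   2 -41]
165 g [ 0.93  0.15 -0.32] lip[-31  15 -68] lip+[-35 -10 -71] lip-[-28  39 -64] bf[ 29   2 -41]
175 g [ 0.95  0.05 -0.31] lip[-32   3 -69] lip+[-32 -22 -70] lip-[-32  28 -68] bf[ 29   2 -41]
180 g [ 0.95 -0.   -0.31] lip[-32  -3 -69] lip+[-30 -28 -69] lip-[-34  22 -69] bf[ 29   2 -41]
```

```bash
cat >> pour.py <<'E'
from fk import ik,fk,LO,HI
J=np.array([.537,.2975,.085])
def target(psi,clr=12):
    C=cup(psi);d=np.degrees(psi)
    ye=13*np.clip((180-d)/40,0,1)
    f=C[:,0].copy();f[2]=0;f/=np.linalg.norm(f)
    e=C@np.array([75.5,ye,8.7]);low=min((C@np.array([75.5,s_*25,8.7]))[2] for s_ in(1,-1))
    g=J*1000-10*f-e; g[2]=85+clr-low
    R=R0@Ro.from_euler('x',-psi).as_matrix()
    return (g+19*R[:,0])/1000,R
E
python3 - <<'E'
from pour import *
b=cv2.imread('pics/w8.png');cv2.imwrite('pics/w8d.png',cv2.resize(b[100:300,230:410],None,fx=3,fy=3,interpolation=cv2.INTER_CUBIC))
q=np.array(s['joint_pos'])
P60,_=target(np.radians(60))
for k in np.linspace(0,1,6):
    P=p0+(P60+[0,0,.05]-p0)*k; R=R0@Ro.from_euler('x',-np.radians(60)*k).as_matrix(); q,e=ik(P,R,q); print('tr',round(k,1),P.round(3),q.round(2),round(e,4))
for d in range(60,181,15):
    P,R=target(np.radians(d)); q,e=ik(P,R,q);print(d,P.round(3),q.round(2),round(e,4),'OK' if ((q>LO+.02)&(q<HI-.02)).all() else 'LIM')
E
```

```text
tr 0.0 [0.443 0.018 0.225] [-0.38 -0.01  2.01  0.46  0.62  0.81] 0.0
tr 0.2 [0.456 0.059 0.211] [-0.23  0.05  2.    0.36  0.51  0.8 ] 0.0
tr 0.4 [0.468 0.1   0.197] [-0.09  0.11  1.98  0.22  0.44  0.82] 0.0
tr 0.6 [0.481 0.141 0.183] [0.04 0.18 1.95 0.05 0.39 0.87] 0.0
tr 0.8 [0.494 0.183 0.169] [ 0.15  0.25  1.9  -0.13  0.37  0.92] 0.0
tr 1.0 [0.507 0.224 0.155] [ 0.25  0.32  1.85 -0.29  0.37  0.94] 0.0
60 [0.507 0.224 0.105] [ 0.25  0.41  1.91 -0.48  0.23  1.14] 0.0 OK
75 [0.523 0.221 0.116] [ 0.23  0.41  1.86 -0.37  0.27  0.75] 0.0 OK
90 [0.539 0.222 0.127] [ 0.23  0.41  1.81 -0.3   0.31  0.42] 0.0 OK
105 [0.553 0.228 0.136] [ 0.23  0.41  1.76 -0.27  0.36  0.13] 0.0 OK
120 [0.567 0.239 0.144] [ 0.25  0.42  1.71 -0.27  0.41 -0.13] 0.0 OK
135 [0.577 0.253 0.15 ] [ 0.27  0.44  1.66 -0.28  0.45 -0.37] 0.0 OK
150 [0.584 0.268 0.153] [ 0.3   0.45  1.62 -0.29  0.48 -0.6 ] 0.0 OK
165 [0.589 0.283 0.153] [ 0.33  0.47  1.58 -0.31  0.5  -0.83] 0.0 OK
180 [0.59  0.302 0.151] [ 0.36  0.49  1.56 -0.34  0.52 -1.04] 0.0 OK
```

View pics/w8d.png

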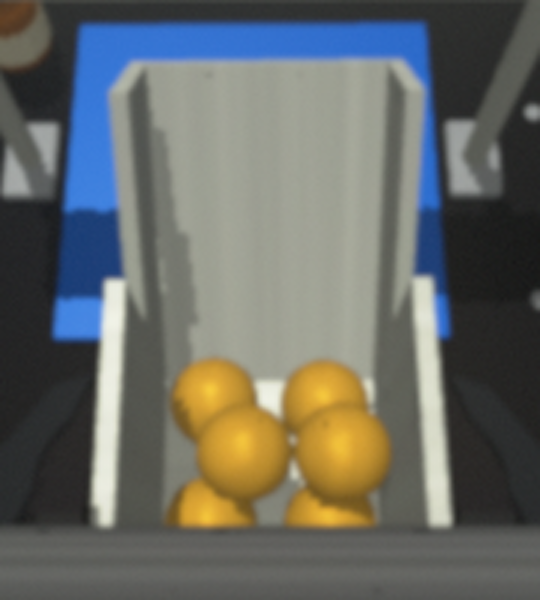

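Run:
```python
from pour import *
P60,_=target(np.radians(60)); print((R0.T@(P60+[0,0,.04]-p0)*1000).round(1), s['t'])
```

```text
[ 111.1 -201.1  -17.2] 29.3
```

jog_arm --claw '[-1,-1,-1,-1,-1,-1,-1,-1,-1,-1,-1,-1]' --pt "3 -8 0" --pt "13 -28 -2" --pt "28 -53 -4" --pt "43 -79 -6" --pt "58 -105 -8" --pt "73 -131 -11" --pt "88 -157 -13" --pt "100 -180 -15" --pt "108 -195 -17" --pt "111 -201 -17" --pt "111 -201 -17" --pt "111 -201 -17" --roll '[0,-0.08,-0.2,-0.32,-0.44,-0.56,-0.68,-0.8,-0.92,-1.02,-1.047,-1.047]'

```text
t: 30.5
tool_pos: [0.5047, 0.2245, 0.1405]
orientation: [0.457, 0.762, 0.258, -0.381]
ft_force: [-0.6, 0.6, -3.1]
gripper_width: 0.0497
```

Run:
```python
from h import *
show();grab('wrist','w9.png');grab('side','s9.png');grab('top','t9.png')
```

```text
t 30.50 q [ 0.25   0.344  1.863 -0.305  0.339  0.961] p [0.5047 0.2245 0.1405] w 0.0497
F [-0.56  0.58 -3.13] T [-0.138  0.594 -0.019]
[[ 0.5768  0.7403 -0.3453]
 [ 0.0443 -0.4505 -0.8917]
 [-0.8157  0.499  -0.2926]]
```

View pics/w9.png

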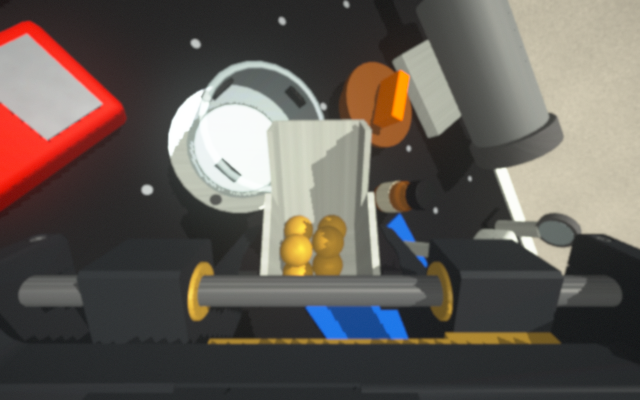

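View pics/s9.png

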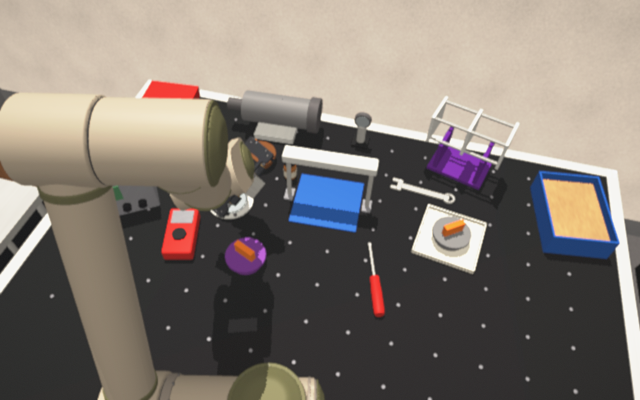

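View pics/t9.png

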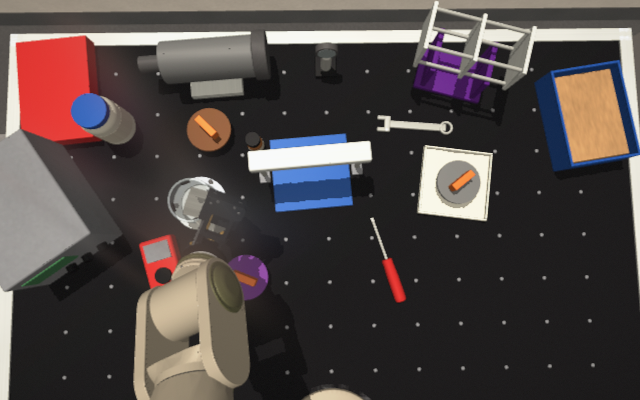

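jog_arm --claw '[-1,-1,-1,-1,-1,-1,-1]' --pt "10 4 1" --pt "17 8 1" --pt "25 12 0" --pt "32 15 -3" --pt "32 18 -5" --pt "32 18 -5" --pt "32 18 -5" --roll '[-0.1,-0.23,-0.35,-0.47,-0.523,-0.523,-0.523]'

```text
t: 31.35
tool_pos: [0.5389, 0.2221, 0.1264]
orientation: [0.638, 0.619, 0.346, -0.301]
ft_force: [0.2, -0.9, -2.7]
gripper_width: 0.0494
```

```bash
PSI=1.57 python3 - <<'E'
from pour import *
show();grab('wrist','w10.png');P=bot.camera_params('wrist')
# predicted lip/jar
print('lip err', (target(PN)[0]-p0).round(4))
psis=[96,102,108,114,120,126,132,138,144,150,156,162,168,174,180,181,181,181]
D=[];Rr=[]
for i,d in enumerate(psis):
    Pt,R=target(np.radians(d)); D.append([int(round(v)) for v in Rn.T@(Pt-p0)*1000]);Rr.append(float(round(PN-np.radians(d),2)))
print(D);print(Rr)
E
```

```text
t 31.35 q [ 0.226  0.408  1.808 -0.277  0.323  0.395] p [0.5389 0.2221 0.1264] w 0.0494
F [ 0.15 -0.88 -2.7 ] T [-0.061  0.578 -0.035]
[[ 0.5792  0.8123  0.0689]
 [ 0.0439  0.0533 -0.9976]
 [-0.814   0.5808 -0.0048]]
lip err [ 0.0002 -0.0004 -0.0004]
[[1, 7, -1], [1, 15, -3], [2, 21, -6], [3, 28, -10], [3, 34, -14], [4, 39, -19], [5, 44, -25], [6, 49, -31], [7, 52, -37], [8, 55, -42], [9, 57, -48], [10, 59, -54], [11, 60, -61], [13, 61, -68], [14, 60, -76], [14, 60, -77], [14, 60, -77], [14, 60, -77]]
[-0.11, -0.21, -0.31, -0.42, -0.52, -0.63, -0.73, -0.84, -0.94, -1.05, -1.15, -1.26, -1.36, -1.47, -1.57, -1.59, -1.59, -1.59]
```

View pics/w10.png

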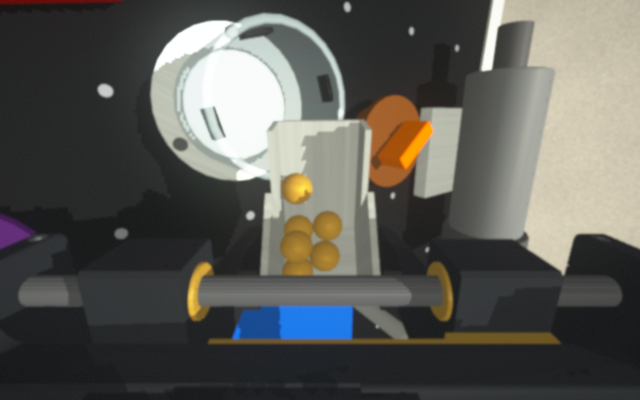

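jog_arm --claw '[-1,-1,-1,-1,-1,-1,-1,-1,-1,-1,-1,-1,-1,-1,-1,-1,-1,-1]' --pt "1 7 -1" --pt "1 15 -3" --pt "2 21 -6" --pt "3 28 -10" --pt "3 34 -14" --pt "4 39 -19" --pt "5 44 -25" --pt "6 49 -31" --pt "7 52 -37" --pt "8 55 -42" --pt "9 57 -48" --pt "10 59 -54" --pt "11 60 -61" --pt "13 61 -68" --pt "14 60 -76" --pt "14 60 -77" --pt "14 60 -77" --pt "14 60 -77" --roll '[-0.11,-0.21,-0.31,-0.42,-0.52,-0.63,-0.73,-0.84,-0.94,-1.05,-1.15,-1.26,-1.36,-1.47,-1.57,-1.59,-1.59,-1.59]'

```text
t: 33.2
tool_pos: [0.5904, 0.3029, 0.1502]
orientation: [0.888, -0.022, 0.457, 0.036]
ft_force: [0.2, 0.0, -0.5]
gripper_width: 0.0496
```

Run:
```python
from h import *
show();grab('wrist','w11.png');grab('top','t11.png');grab('side','s11.png')
a=cv2.imread('pics/s11.png');b=cv2.imread('pics/t11.png')
cv2.imwrite('pics/x11.png',np.hstack([cv2.resize(a[130:250,150:300],None,fx=2.6,fy=2.6),cv2.resize(b[140:260,130:280],None,fx=2.6,fy=2.6)]))
```

```text
t 33.20 q [ 0.357  0.49   1.549 -0.328  0.525 -1.064] p [0.5904 0.3029 0.1502] w 0.0496
F [ 0.16  0.03 -0.55] T [0.003 0.411 0.032]
[[ 0.5794 -0.0846  0.8107]
 [ 0.0441  0.9964  0.0725]
 [-0.8139 -0.0063  0.581 ]]
```

View pics/w11.png

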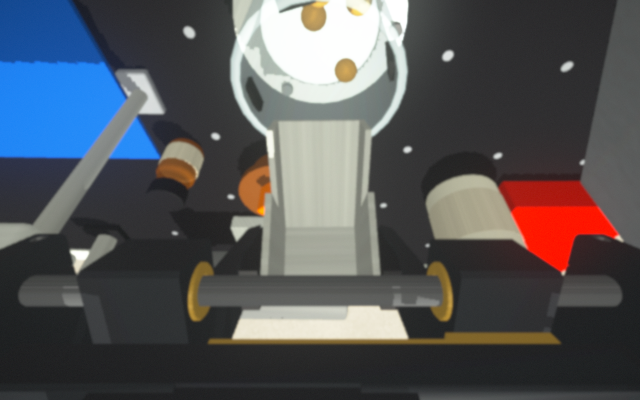

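View pics/x11.png

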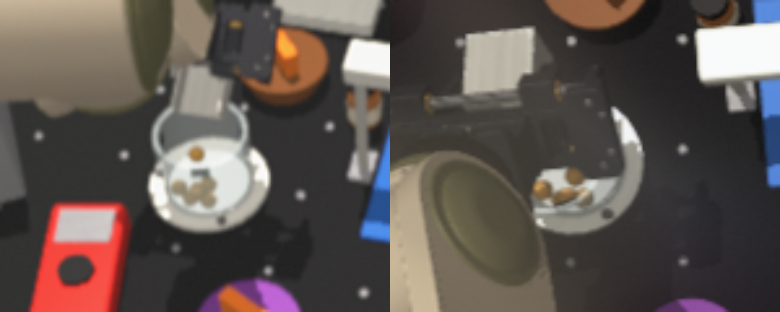

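jog_arm --claw '[-1,-1,-1,-1,-1,-1,-1,-1,-1,-1,-1,-1,-1,-1,-1,-1,-1,-1,-1,-1]' --pt "-20 0 14" --pt "-50 0 36" --pt "-80 -1 57" --pt "-98 -1 70" --pt "-98 -1 70" --pt "-104 -19 60" --pt "-110 -37 50" --pt "-116 -55 40" --pt "-122 -73 30" --pt "-128 -91 20" --pt "-134 -109 11" --pt "-140 -127 1" --pt "-146 -145 -9" --pt "-152 -163 -19" --pt "-158 -181 -29" --pt "-164 -199 -38" --pt "-170 -217 -48" --pt "-176 -235 -58" --pt "-182 -253 -68" --pt "-188 -272 -78" --roll '[0,0,0,0.1,0.24,0.38,0.52,0.66,0.8,0.94,1.08,1.22,1.36,1.5,1.64,1.78,1.92,2.06,2.2,2.34]'

```text
t: 35.35
tool_pos: [0.4412, 0.0174, 0.26]
orientation: [0.366, 0.81, 0.211, -0.407]
ft_force: [0.1, -0.5, -2.0]
gripper_width: 0.0497
```

jog_arm --claw '[-1,-1,-1,-1,-1,-1,-1,-1]' --pt "0 0 0" --pt "0 0 0" --pt "0 0 0" --pt "0 0 0" --pt "0 0 0" --pt "0 0 0" --pt "0 0 0" --pt "0 0 0" --roll '[0.14,0.28,0.42,0.56,0.7,0.82,0.82,0.82]'

```text
t: 36.15
tool_pos: [0.4418, 0.018, 0.2599]
orientation: [0.016, 0.888, 0.033, -0.457]
ft_force: [-0.3, 0.6, -0.6]
gripper_width: 0.0496
```

Run:
```python
from h import *
show();grab('wrist','w12.png');grab('top','t12.png');grab('side','s12.png')
to((.4413,.018,.2232),(.0717,-.9974,-.003))
a=cv2.imread('pics/s12.png');b=cv2.imread('pics/t12.png')
cv2.imwrite('pics/x12.png',np.hstack([cv2.resize(a[150:225,190:270],None,fx=5,fy=5,interpolation=2),cv2.resize(b[165:240,155:235],None,fx=5,fy=5,interpolation=2)]))
```

```text
t 36.15 q [-0.383 -0.059  1.932  0.392  0.738  0.894] p [0.4418 0.018  0.2599] w 0.0496
F [-0.27  0.58 -0.63] T [-0.043  0.544  0.039]
[[ 0.5793  0.0739 -0.8117]
 [ 0.0438 -0.9973 -0.0595]
 [-0.8139 -0.0011 -0.581 ]]
t 36.3 q6 0.895 delta [29.5  0.1 21.7]
roll 0.0017 or -3.1399
```

View pics/w12.png

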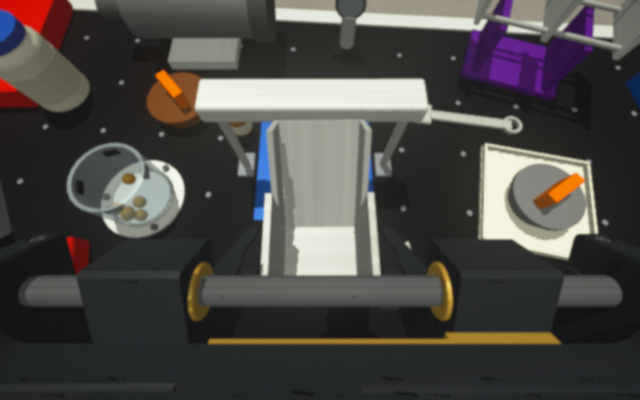

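View pics/x12.png

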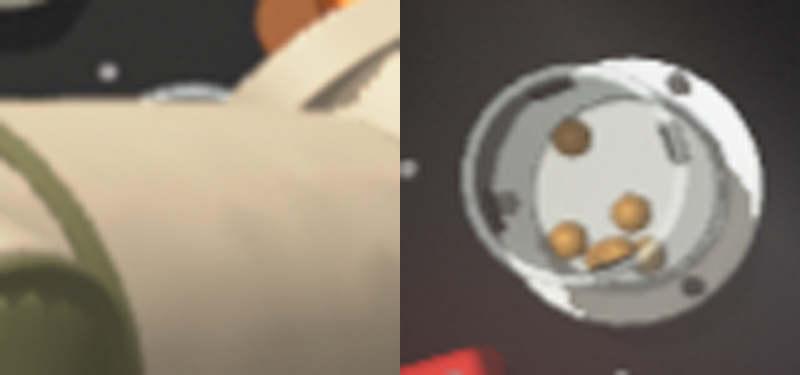

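jog_arm --claw '[-1,-1,-1,-1,-1,-1,-1,-1,-1,-1]' --pt "12 0 9" --pt "30 0 22" --pt "50 0 36" --pt "75 0 54" --pt "100 0 72" --pt "125 0 90" --pt "148 0 105" --pt "165 0 118" --pt "171 0 118" --pt "171 0 118" --roll '[0,0,0,0,0,0,0,0,0,0]'

```text
t: 37.3
tool_pos: [0.4472, 0.0218, 0.0632]
orientation: [0.012, 0.89, 0.039, -0.453]
ft_force: [0.4, 0.6, -0.7]
gripper_width: 0.0499
```

Run:
```python
from h import *
show();to((.6018,.0304,.0413),(.0717,-.9974,-.003));to((.6020,.0304,.0300))
a=grab('side','s13.png'); cv2.imwrite('pics/s13c.png',cv2.resize(a[130:250,180:390],None,fx=3.8,fy=3.8,interpolation=cv2.INTER_CUBIC))
```

```text
t 37.30 q [-0.377  0.401  2.27   1.926  0.292 -0.742] p [0.4472 0.0218 0.0632] w 0.0499
F [ 0.39  0.61 -0.7 ] T [-0.019  0.483  0.044]
[[ 0.5862  0.0805 -0.8062]
 [ 0.0582 -0.9967 -0.0572]
 [-0.8081 -0.0134 -0.5889]]
t 37.3 q6 -0.742 delta [ 108.8    4.2 -112.2]
roll 0.001 or -3.1406
t 37.3 q6 -0.742 delta [ 118.1    4.4 -105.7]
```

View pics/s13c.png

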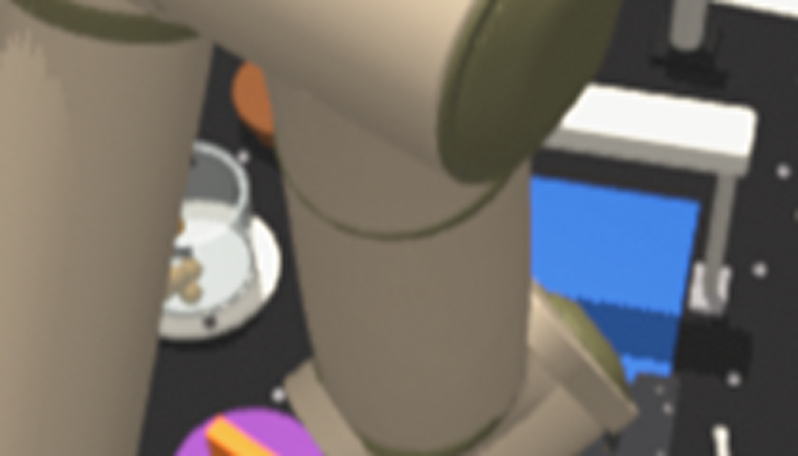

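jog_arm --claw '[-1,-1]' --pt "0 0 0" --pt "0 0 0" --roll '[0,0]'

```text
t: 37.55
tool_pos: [0.447, 0.0224, 0.0642]
orientation: [0.011, 0.891, 0.04, -0.453]
ft_force: [0.4, -0.3, -1.1]
gripper_width: 0.0497
```

Run:
```python
from h import *
show();to((.6018,.0304,.0413),(.0717,-.9974,-.003));to((.6020,.0304,.0300))
```

```text
t 37.55 q [-0.377  0.398  2.27   1.911  0.293 -0.726] p [0.447  0.0224 0.0642] w 0.0497
F [ 0.38 -0.26 -1.1 ] T [-0.042  0.504  0.001]
[[ 0.5864  0.0809 -0.806 ]
 [ 0.0601 -0.9966 -0.0562]
 [-0.8078 -0.0155 -0.5893]]
t 37.55 q6 -0.726 delta [ 109.7    4.9 -111.7]
roll 0.0001 or -3.1415
t 37.55 q6 -0.726 delta [ 119.     5.1 -105.2]
```

jog_arm --claw '[-1,-1,-1,-1,-1,-1,-1,-1,-1,-1,-1,-1,-1]' --pt "5 0 -5" --pt "15 1 -15" --pt "27 1 -27" --pt "39 2 -39" --pt "51 2 -52" --pt "63 3 -64" --pt "75 3 -76" --pt "86 4 -88" --pt "96 4 -98" --pt "104 5 -106" --pt "110 5 -112" --pt "110 5 -112" --pt "110 5 -112" --roll '[0,0,0,0,0,0,0,0,0,0,0,0,0]'

```text
t: 38.85
tool_pos: [0.602, 0.0303, 0.0411]
orientation: [0.011, 0.891, 0.039, -0.453]
ft_force: [0.2, -0.6, -1.2]
gripper_width: 0.05
```

Run:
```python
from h import *
show();to((.6018,.0304,.0413),(.0717,-.9974,-.003));to((.6020,.0304,.0300));grab('top','t14.png');grab('wrist','w14.png')
a=cv2.imread('pics/t14.png');cv2.imwrite('pics/t14c.png',cv2.resize(a[120:280,220:400],None,fx=3.6,fy=3.6,interpolation=cv2.INTER_CUBIC))
```

```text
t 38.85 q [-0.227  0.582  1.866  1.143  0.211  0.194] p [0.602  0.0303 0.0411] w 0.05
F [ 0.23 -0.59 -1.18] T [-0.077  0.558 -0.059]
[[ 0.5866  0.0806 -0.8059]
 [ 0.0598 -0.9966 -0.0561]
 [-0.8077 -0.0153 -0.5894]]
t 38.85 q6 0.194 delta [-0.3 -0.1  0.1]
roll -0.0001 or 3.1415
t 38.85 q6 0.194 delta [9.  0.1 6.6]
```

View pics/t14c.png

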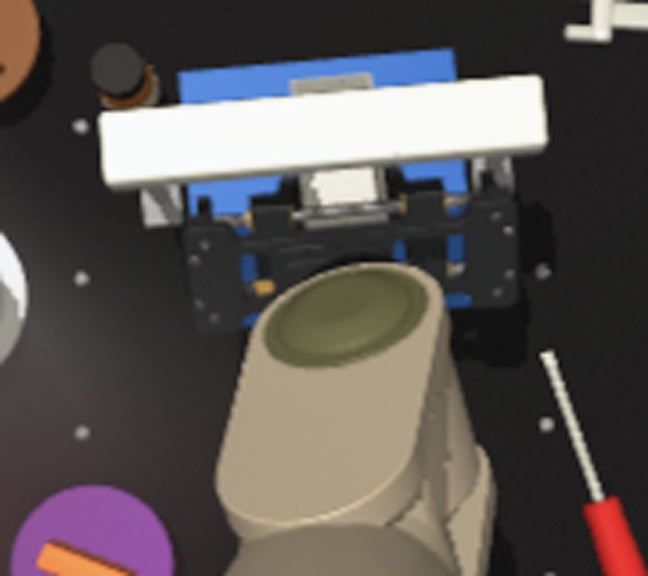

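View pics/w14.png

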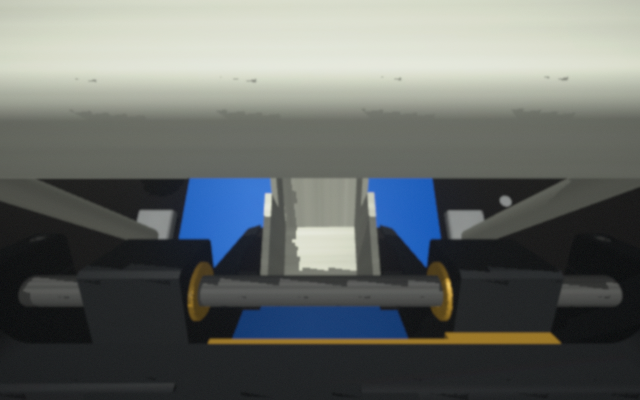

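jog_arm --claw '[-1,-1,-1,-1,-1,-1]' --pt "3 0 2" --pt "5 0 4" --pt "7 0 5" --pt "8 0 6" --pt "8.5 0 6.2" --pt "8.5 0 6.2" --roll '[0,0,0,0,0,0]'

```text
t: 39.55
tool_pos: [0.602, 0.0303, 0.0302]
orientation: [0.011, 0.89, 0.039, -0.453]
ft_force: [0.1, 1.0, -1.4]
gripper_width: 0.0499
```

Run:
```python
from h import *
show()
```

```text
t 39.55 q [-0.227  0.604  1.873  1.271  0.2    0.063] p [0.602  0.0303 0.0302] w 0.0499
F [ 0.09  1.   -1.39] T [ 0.01   0.555 -0.023]
[[ 0.5861  0.0802 -0.8063]
 [ 0.0597 -0.9967 -0.0557]
 [-0.808  -0.0156 -0.5889]]
```

jog_arm --claw '[-1,-1,-1]' --pt "0.5 0 0.4" --pt "0.9 0 0.6" --pt "0.9 0 0.6" --roll '[0,0,0]'

```text
t: 39.85
tool_pos: [0.6022, 0.0304, 0.0297]
orientation: [0.011, 0.891, 0.039, -0.453]
ft_force: [-2.2, 0.2, 5.1]
gripper_width: 0.0498
```

Run:
```python
from h import *
show()
```

```text
t 39.85 q [-0.227  0.606  1.874  1.285  0.199  0.049] p [0.6022 0.0304 0.0297] w 0.0498
F [-2.18  0.25  5.11] T [-0.073  0.48  -0.041]
[[ 0.587   0.0803 -0.8056]
 [ 0.0596 -0.9967 -0.0559]
 [-0.8074 -0.0152 -0.5898]]
```

jog_arm --claw '[0.3,0.5,0.8,0.9,0.9,0.9,0.9,0.9,0.9,0.9,0.9,0.9,0.9,0.9]' --pt "0 0 0" --pt "0 0 0" --pt "0 0 0" --pt "0 0 0" --pt "0 0 0" --pt "-10 0 0" --pt "-35 0 0" --pt "-70 0 0" --pt "-105 0 0" --pt "-140 0 0" --pt "-175 0 0" --pt "-205 0 0" --pt "-220 0 0" --pt "-220 0 0" --roll '[0,0,0,0,0,0,0,0,0,0,0,0,0,0]'

```text
t: 41.25
tool_pos: [0.4728, 0.0171, 0.2086]
orientation: [0.012, 0.891, 0.039, -0.452]
ft_force: [0.3, -1.0, -0.1]
gripper_width: 0.0838
```

Run:
```python
from h import *
show()
for n in('wrist','top','side'): grab(n,n[0]+'15.png')
a=cv2.imread('pics/s15.png');b=cv2.imread('pics/t15.png')
cv2.imwrite('pics/x15.png',np.hstack([cv2.resize(a[150:225,190:270],None,fx=5,fy=5,interpolation=2),cv2.resize(b[165:240,155:235],None,fx=5,fy=5,interpolation=2)]))
cv2.imwrite('pics/t15c.png',cv2.resize(b[120:220,240:380],None,fx=5,fy=5,interpolation=cv2.INTER_CUBIC))
```

```text
t 41.25 q [-0.362  0.078  1.98   0.516  0.562  0.766] p [0.4728 0.0171 0.2086] w 0.0838
F [ 0.3  -1.03 -0.13] T [-0.002  0.404  0.008]
[[ 0.5888  0.0798 -0.8043]
 [ 0.0585 -0.9967 -0.0561]
 [-0.8062 -0.0141 -0.5915]]
```

View pics/w15.png

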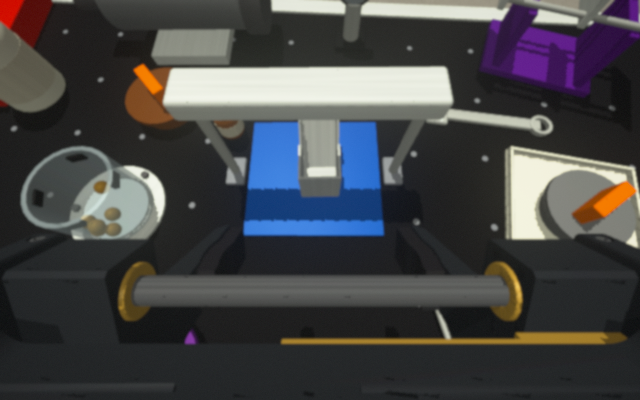

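View pics/x15.png

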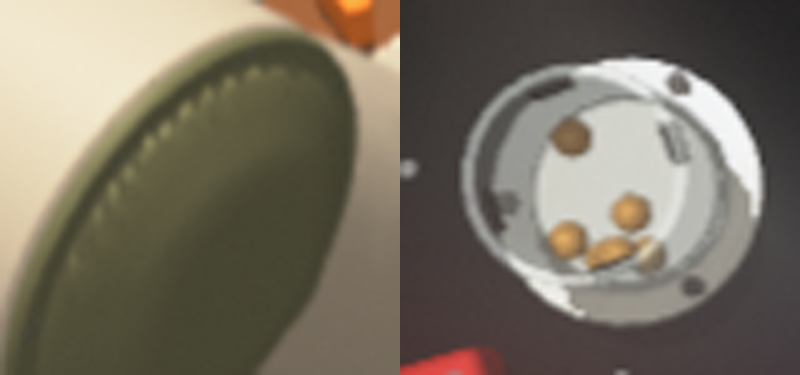

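View pics/t15.png

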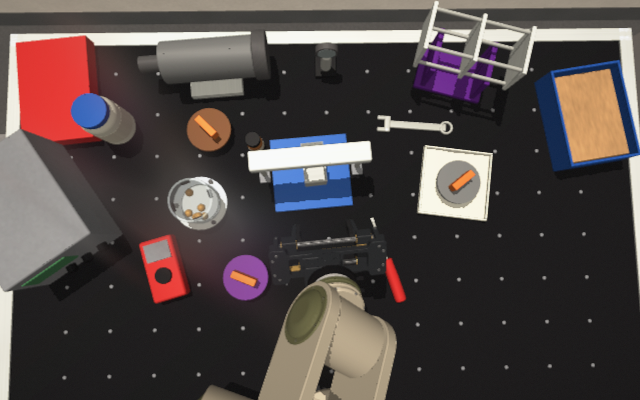

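View pics/t15c.png

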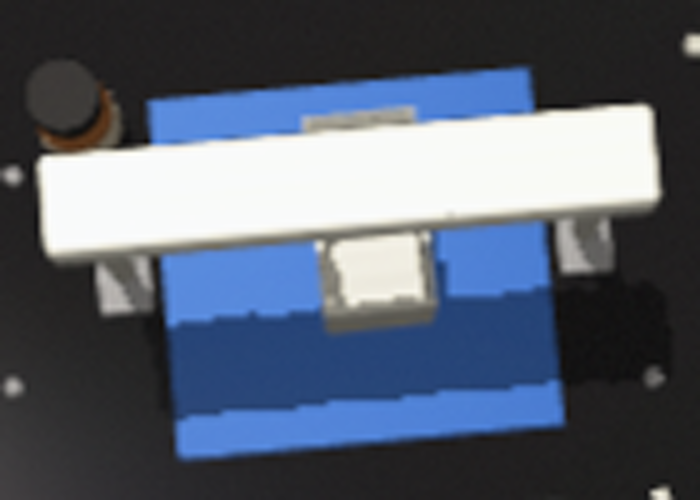

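Run:
```python
import cv2,numpy as np
a=cv2.imread('pics/s11.png');b=cv2.imread('pics/w15.png')
cv2.imwrite('pics/x16.png',np.hstack([cv2.resize(a[165:225,200:260],(400,400),interpolation=2),cv2.resize(b[140:240,20:120],(400,400),interpolation=2)]))
```

```text
(no output)
```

View pics/x16.png

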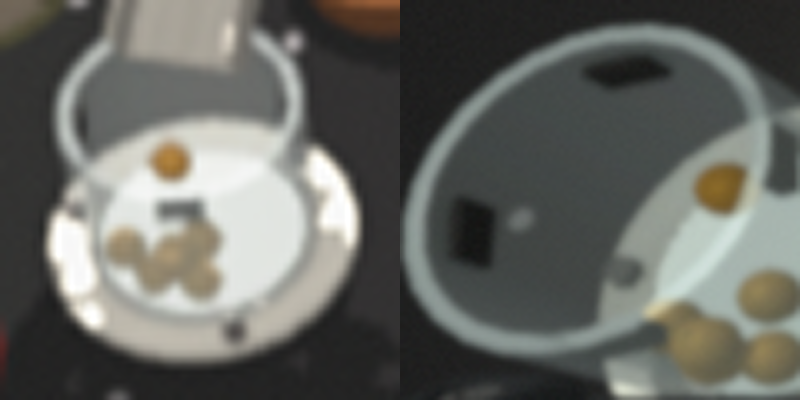

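Run:
```python
from h import *
a=cv2.imread('pics/top0.png').astype(int);b=cv2.imread('pics/t15.png').astype(int);d=abs(a-b).max(2)
for n,(x0,y0,x1,y1) in dict(meter=(138,232,190,305),vial=(245,130,265,155),spanner=(375,112,455,136),driver=(368,214,408,304),purple=(220,252,272,302),brown=(185,105,233,155)).items():
    print(n,(d[y0:y1,x0:x1]>40).sum())
show(); print(bot.close_job())
```

```text
meter 0
vial 0
spanner 0
driver 182
purple 1
brown 0
t 41.40 q [-0.361  0.084  1.981  0.517  0.561  0.766] p [0.4732 0.0172 0.2062] w 0.0838
F [ 0.85 -0.74 -1.06] T [-0.026  0.407  0.028]
[[ 0.5854  0.0801 -0.8068]
 [ 0.0601 -0.9967 -0.0554]
 [-0.8085 -0.016  -0.5883]]
the job is handed in; nothing more can be done
None
```

The job is done and handed in at t = 41.4 s, well inside the 72 s limit.

**What I did:**
- **Lid:** I twisted the grey lid to and fro while pulling until it came out of the jar. I set it in the white tray, grip up.
- **Tilt:** the move command can't tilt the tool. I gained the 35° slant by pushing repeatedly against the arm's reach limit, which the interface approaches "as far as the arm can".
- **Pour:** I took the cup from under the bar. Turning the slanted tool by half a turn tipped the cup about 71° just above the mouth.
- **Cup:** I stood the cup back on the mat at its starting spot and backed the open gripper clear.

**Last checks:**
- **Balls:** the side picture taken just after pouring shows six in the jar. In the final top view only about five can be told apart through the glass.
- **Cup:** it is empty and upright on the mat in the top view.
- **Lid:** it lies in the tray, grip up.
- **Other things on the bench:** the meter, vial, spanner and brown lid are unchanged from the first picture, and the purple lid differs by one pixel. The screwdriver area differs by 182 pixels. The gripper hides part of it in that view, so I could not confirm it by numbers. Its visible part looks in place, and the arm never went down near it.

**Disagreements:**
- One earlier approach to the cup briefly read joint 6 at -2.884, against its limit of -2.88. I backed off at once and flipped the jaws.
- When the cup was brought back, the tool had drifted about 0.015 rad near a wrist singularity. The cup still stood flat once released.

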